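# Set the comal stand and stove for roasting salsa tomatoes

## Task

Get the comal ready to roast salsa tomatoes: squeeze the red release lever, raise the comal to the top notch of its post and let go so that it latches, then clear the green scraper off the comal and lay it flat in the blue tray. With the scraper away and the comal still at the top, light the stove by pushing its red igniter button fully down and letting it spring back, and lay every tomato half from the cutting board cut side down on the flat of the comal. Last, squeeze the lever again, lower the loaded comal gently to the second notch from the bottom and let go so that it latches there; leave the salsa jar, molcajete and salt bowl where they are.

Things in the scene. Friction and masses are not known exactly. Their poses are not given: they have to be found in the camera images.
- stand: Fixed steel comal stand, turned a little about z. Origin: foot of its upright square post (22 mm, 326 mm tall), at counter height. A strip on the post's -y face has four notches 35 mm apart. A frame slides on the post; it carries a squeeze grip, sticking out along the stand's -x (to the robot), and the comal, centred 185 mm from the post along +y.
- carriage (a joint): Height of the sliding frame, m. Notch floors at 0 (lowest; the start), 0.035 (second), 0.070, 0.105 (top); stop at 0.112. The notches are 8 mm taller than the pawl: let go 0 to 8 mm above a floor value, it latches. Its sliding friction (8.5 N) about bears its weight (0.7 kg; with four tomato halves 0.95 kg), so let go between notches it hangs there unlatched or creeps down.
- release_lever (a joint): Angle of the red lever about its upright pin, rad: 0 let go (pawl fully in the notch), 0.20 squeezed to its stop. The pawl is clear of the notches above about 0.12. Its spring takes 4 N at the middle of the grip to start, 8 N fully squeezed.
- squeeze_grip (a point): Middle of the grip; moves with the frame, 143 mm up in the lowest notch, 115 mm from the post along the stand's -x; stand's axes. Two bars along x, 22 mm high, +-45 mm long: black fixed handle, outer face 17 mm to +y; red lever, outer face 31 mm to -y let go, 17 mm squeezed. Straddle both from above, close along y centred here: squeezed at 34 mm. Grip at 20-30 N.
- comal_center (a point): Centre of the upper surface of the comal, a thin black steel disc 260 mm across, fixed to the sliding frame; stand's axes. Flat 232 mm across, flared lip 9 mm high. The surface is 123 mm above the counter in the lowest notch, 228 mm in the top notch.
- igniter_top (a point): Middle of the top of the stove's red igniter button, 32 mm across, in a black ring 48 mm across, at the front left of the grey gas stove (340 x 270 x 83 mm, burner under the comal; its place varies a little). 106 mm above the counter, pressed straight down. The comal's edge is about 80 mm away in plan.
- igniter (a joint): Travel of the igniter button, m: 0 = out, 0.007 = fully down (5 N). It springs back when let go.
- board: Fixed wooden cutting board 220 x 170 x 14 mm, on which the tomato halves start. Origin: centre of its underside, on the counter.
- tray: Fixed blue tray for utensils, 250 (its x) x 140 (its y) x 14 mm, walls and floor 3 mm. Origin: centre of its underside.
- tray_in (a point): Centre of the tray's inner floor, 3 mm above the counter; axes as the tray's, x along its length.
- scraper: Loose green plastic scraper, 60 g, flat on the comal at the start, handle roughly towards the robot. Origin: underside of the middle of its handle, a bar 100 mm along its x, 22 mm wide, 18 mm high; a neck and a blade 72 mm wide, 5 mm thick reach to 140 mm along +x. z up as it lies; keep it this way up.
- tomato1: Loose red tomato half (two to four of the halves tomato1 to tomato4 are present; None if absent), a dome 58 mm across and 31 mm high, steep-sided to 18 mm height, about 60 g, lying cut side down on the board. Origin: centre of its flat cut face, z up.
- tomato2: Loose red tomato half, a dome 58 mm across and 31 mm high, steep-sided to 18 mm height, about 60 g, lying cut side down on the board. Origin: centre of its flat cut face, z up.
- tomato3: Loose red tomato half, a dome 58 mm across and 31 mm high, steep-sided to 18 mm height, about 60 g, lying cut side down on the board. Origin: centre of its flat cut face, z up.
- tomato4: Loose red tomato half, a dome 58 mm across and 31 mm high, steep-sided to 18 mm height, about 60 g, lying cut side down on the board. Origin: centre of its flat cut face, z up.
- salsa_jar: Loose glass salsa jar with clip lid, 90 mm across, 130 mm tall, at the far right. A bystander. Origin: centre of its underside.
- molcajete: Loose stone mortar, 176 mm across, 100 mm tall with its pestle in it, behind the board. A bystander. Origin: centre of its underside.
- salt_bowl: Loose small terracotta bowl, 92 mm across, 38 mm high, near the robot on the left. A bystander. Origin: centre of its underside.

How it is judged:
By the outcome, as a careful person would: the job done as asked, in the order asked, and still so for the second after the job is handed in, with the robot touching nothing.
Of tomato1, tomato2, tomato3, tomato4 only 2 to 4 are there at a start; the rules pass over those that are not, and their reading is None.
At some moment in a run one of tomato1, tomato2, tomato3, tomato4, scraper may be knocked a few centimetres aside while the robot is not near it.
It also fails if it takes over 210 s, if anything falls off the work surface, if the arm or the gripper's body presses on something with over 40 N, if the wrist force passes 120 N, or if a joint passes its speed limit or range.

## Robot

A 6-joint arm with a two-finger parallel gripper is mounted at the origin on the work surface. World frame = base frame: x ahead of the robot, y to its left, z up, the work surface at z = 0. Lengths are in mm, angles in rad, forces in N, time in s.
With the tool pointing down it reaches from about 250 to 775 mm from the base axis. Payload 4 kg.
Tool frame: the origin (TCP) lies midway between the tips of the shut fingers; the grasp point (between the pads) lies 19 mm behind it; z points along the fingers, y is the direction in which the jaws open and shut (so a half turn about z gives the same grasp; the last joint's range is limited). The gripper opens to 85 mm and grips with 20 to 120 N. Pads are 22 mm wide; open, the fingers measure 114 mm over their backs; the gripper's body (76 mm by 85 mm) begins 54 mm behind the grasp point. The pads swing forward as they close: fully open they stand 13 mm farther back than shut.
Start: joints at [1.137, 0.087, 1.371, -0, 1.684, -0.103], TCP at [178.649, 520.194, 231.341] pointing down, gripper open.
Joint ranges: [-3.1, 3.1], [-0.76, 2.03], [0.27, 2.55], [-1.08, 4.22], [0.17, 2.65], [-2.57, 2.57]. Speed limits (rad/s): [2.79, 2.79, 3.14, 3.14, 3.14, 3.14].

## Interface

Orientations are given as [roll, pitch, yaw] about the fixed x, y, z axes, in that order (R = Rz(yaw) Ry(pitch) Rx(roll)).
In Python, from bench import get_obs, snapshot, camera_info, job_done, masks_of gives the robot as it stands. The module is installed in compiled form; this text tells all that it offers.
- The arm moves only by the tool carry_out, never from a script. Its argument "series" is one flat list of numbers, 5 for each row, row after row: the shift along the tool's x, y, z in units of 25 mm (1.0 is 25 mm), then the turn about the tool's z in units of 5 degrees (1.0 is 5 degrees), then the closure, from 0 (fully open) to 1 (shut). A call has 1 to 12 rows; each row shifts and turns the commanded pose from where the row before left it, along the tool's axes as they then stand; what a row does not reach is not made up. A row lasts 1/10 s, in which the tool goes at most 50 mm and 8.59 degrees, less where a joint would pass 70% of its speed; a pose out of reach is approached as far as the arm can. A call is refused whole if a number of a shift passes 1 or a number of a turn 1, either way. A call with a gripper value outside its range is refused whole. The fingers move at their own pace and stop on an object; the grip force is fixed at half the most. Time passes only in rows, so rows that do not move let the fingers close. It gives the time, the measured TCP pose, the force and the opening at its end, in the units of the state.
- get_obs(): the state, without advancing time (a new reading comes with each control period).
- snapshot(name): name is "side" or "top" or "wrist"; returns (picture, depth): 480x640x3 uint8, red, green, blue; 480x640 float32, mm along the optical axis (not along the pixel's ray), 0 where there is no reading.
- camera_info(name): a dict with "intrinsics" (3x3 intrinsics, pixels), "rvec" (rotation vector, rad) and "tvec" (3), from world to camera coordinates, as OpenCV has them. Camera axes: x right, y down, z forward; pixel columns grow to the right and rows downward; lengths in mm; the calibration is good to about 2 mm. The wrist camera is an equidistant fisheye: a pixel r from the principal point sees the ray r / f radians off the axis. A picture is of the moment at which its call begins: read the wrist's pose just before it. camera_info takes no time and is no camera call; for the wrist camera it gives the pose at the moment of the call.
- job_done(): hands the job in, once; it reports no verdict.
Trained networks look in the newest picture that a camera, given by its name, has taken for a name from the list of things; names that differ only in an ending like _2 or _b are one class to them, and where a whole thing is asked for, a point or a joint stands for the part that bears it (a point fixed in the world has none). Each returns a list of dicts, best first, with "score" (0 to 1); they miss things now and then, are a little off and sometimes report something else, mostly with a low value. They report only what shows in the picture. A call takes as long as a camera call.
- masks_of(label, camera): "region" (480x640 bool, what is visible of it) and "bbox" ([left, top, width, height] in pixels, round what is visible of it).
The state is a dict: "time_s": time; "joint_pos": joint angles; "dq": joint speeds; "tau": joint torques, N m; "eef_pos": TCP position; "eef_rot": TCP orientation; "force": force on the tool from outside, world axes, zero at the start; "moment": the same for the moment, N m; "grip_width": opening from 0.0 (shut) to 1.0 (fully open).
Only numpy, scipy, OpenCV 4.12 (cv2) and the standard library are available. Lean on these libraries where they do the work, as an engineer would, in place of code of your own. Each camera call takes 0.05 s, during which the arm holds its last target.

## Working session

There is one attempt and no reset: what is moved stays moved. The work goes in short steps, Python scripts to look and compute and a tool call to move; the robot and the scene stay as the last step left them, time stands still between calls to the robot, and variables do not carry over. Pictures are saved under pics/ and viewed, and the job is handed in when it is done.

Besides the shell and the picture viewer there is one more tool, called after "Emit:" by a JSON object that holds its "fn" and its "kwargs", one argument or row to a line. carry_out: Moves the arm, as the interface text tells. Its arguments: {"type":"object","properties":{"series":{"type":"array"}},"required":["series"]}

```bash
mkdir -p pics
python3 - <<'E'
from bench import *
import cv2
print(get_obs())
for n in ["side","top","wrist"]:
    p,d=snapshot(n); cv2.imwrite(f"pics/{n}0.png",p[:,:,::-1]); print(n,camera_info(n))
E
```

```text
{'time_s': 0.0, 'joint_pos': array([ 1.13687773e+00,  8.79875885e-02,  1.37227170e+00, -1.62657576e-05,
        1.68358490e+00, -1.03082294e-01]), 'dq': array([ 0.00020155,  0.00329312, -0.00065979, -0.00048134,  0.00233533,
        0.0009519 ]), 'tau': array([ 8.23145783e-04, -3.51865482e+01, -3.13275039e+01, -2.48913821e-04,
        1.07568735e-02,  1.41449971e-05]), 'eef_pos': array([178.44946833, 519.72202657, 230.11245307]), 'eef_rot': array([-3.13935140e+00, -2.15601938e-04,  2.81075429e+00]), 'force': array([-1.00740679,  0.11386865,  0.35302583]), 'moment': array([0.01119672, 0.00702419, 0.01988136]), 'grip_width': 1.0011665961576321}
side {'intrinsics': array([[515.91832654,   0.        , 312.40391629],
       [  0.        , 515.91832654, 242.26812994],
       [  0.        ,   0.        ,   1.        ]]), 'rvec': array([ 2.14685502, -0.09226074,  0.06854561]), 'tvec': array([-564.5451914 ,  117.380129  , 1388.28878643])}
top {'intrinsics': array([[572.47305937,   0.        , 327.30598354],
       [  0.        , 572.47305937, 236.79923382],
       [  0.        ,   0.        ,   1.        ]]), 'rvec': array([ 2.23189598, -1.98368654,  0.20875664]), 'tvec': array([ -44.32786168,  564.47019976, 1383.70765195])}
wrist {'intrinsics': array([[371.64829954,   0.        , 316.85322623],
       [  0.        , 371.64829954, 240.40072225],
       [  0.        ,   0.        ,   1.        ]]), 'rvec': array([-2.3252412 , -1.66224077, -0.2754599 ]), 'tvec': array([-550.42993276,  -42.102815  ,  381.37542155])}
```

View pics/side0.png

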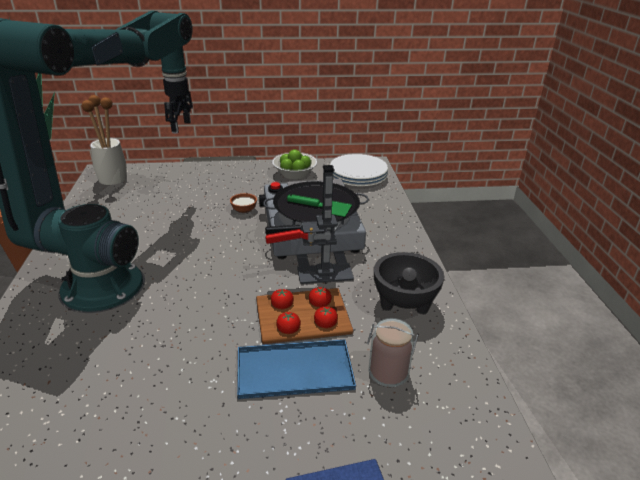

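View pics/top0.png

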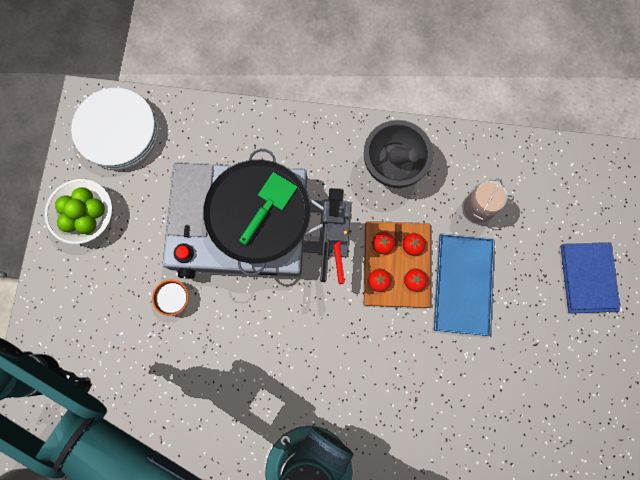

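View pics/wrist0.png

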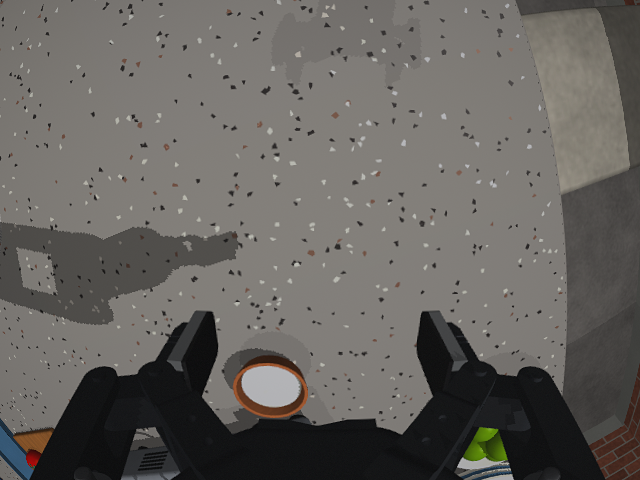

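The top view shows the comal at about (256,211) with the scraper on it, the red lever at (340,262), four tomatoes on the board near (398,262), the tray at (465,285) and the igniter at (183,252). The side view agrees.

```bash
cat > h.py <<'E'
from bench import *
import numpy as np, cv2
def cam(n):
    c=camera_info(n); R=cv2.Rodrigues(c["rvec"])[0]; return c["intrinsics"],R,c["tvec"]
def cloud(n,d,ci=None):
    K,R,t=ci or cam(n)
    v,u=np.mgrid[0:480,0:640].astype(float)
    x=(u-K[0,2])/K[0,0]; y=(v-K[1,2])/K[1,1]
    if n=="wrist":
        r=np.hypot(x,y)+1e-12; th=np.minimum(r,1.5); s=np.tan(th)/r; x=x*s;y=y*s
    P=np.stack([x*d,y*d,d],-1)
    W=(P-t)@R
    W[d<=0]=np.nan
    return W
def proj(n,p,ci=None):
    K,R,t=ci or cam(n)
    q=R@np.asarray(p,float)+t
    x,y=q[:2]/q[2]
    if n=="wrist":
        r=np.hypot(x,y);th=np.arctan2(np.hypot(q[0],q[1]),q[2]);x,y=x*th/r,y*th/r
    return np.array([K[0,0]*x+K[0,2],K[1,1]*y+K[1,2]])
def st():
    o=get_obs(); return {k:np.round(o[k],3) for k in ("time_s","joint_pos","eef_pos","eef_rot","force","grip_width")}
def save(n,name,crop=None,scale=1):
    p,d=snapshot(n); q=p[:,:,::-1]
    if crop: a,b,c,e=crop; q=cv2.resize(q[b:e,a:c],None,fx=scale,fy=scale,interpolation=cv2.INTER_CUBIC)
    cv2.imwrite("pics/"+name,q); return p,d
E
python3 - <<'E'
from h import *
np.set_printoptions(precision=1,suppress=True)
for n in ["top","side"]:
    p,d=snapshot(n); W=cloud(n,d); print(n)
    for l in ["release_lever","stand","comal_center","igniter_top","board","tray","scraper","tomato1","salsa_jar","molcajete","salt_bowl"]:
        for m in masks_of(l,n):
            if m["score"]<.3: continue
            w=W[m["region"]]; w=w[~np.isnan(w[:,0])]
            if not len(w): print(l,m['score'],'empty');continue
            print(l,round(m["score"],2),m["bbox"],len(w),np.median(w,0),"p2",np.percentile(w,2,0),"p98",np.percentile(w,98,0))
E
```

```text
top
release_lever 0.71 [335.0, 213.8, 9.7, 70.2] 269 [490.  -12.9 154.8] p2 [443.9 -27.5 140.7] p98 [537.2   1.1 160.7]
stand 0.98 [202.8, 154.3, 150.9, 129.3] 9814 [581.3 168.2 126.1] p2 [473.  -22.1   7.3] p98 [712.9 312.8 290.4]
igniter_top 0.58 [433.5, 235.6, 59.1, 95.9] 5430 [ 493.5 -340.3    5.1] p2 [ 375.1 -407.1   -1.8] p98 [ 616.9 -270.2   17.5]
board 0.9 [362.5, 221.8, 70.5, 84.6] 3843 [ 524.4 -164.4   15.8] p2 [ 419.7 -248.     9. ] p98 [632.1 -80.4  22.9]
tray 0.64 [434.1, 236.1, 60.4, 97.3] 5431 [ 493.9 -340.1    5.1] p2 [ 375.2 -407.1   -1.8] p98 [ 617.  -270.2   17.5]
scraper 0.94 [238.0, 170.5, 59.6, 76.0] 1240 [634.7 170.6 131.5] p2 [516.4 118.5 124.1] p98 [686.7 218.5 146.3]
tomato1 0.84 [404.7, 233.1, 20.7, 22.6] 399 [ 577.6 -197.3   42. ] p2 [ 553.7 -224.1   27. ] p98 [ 604.9 -172.7   51.7]
tomato1 0.77 [367.4, 269.0, 22.6, 23.8] 439 [ 476.3 -119.3   42. ] p2 [ 450.6 -145.8   14.2] p98 [507.1 -94.   50.6]
tomato1 0.73 [404.9, 267.8, 20.6, 26.0] 399 [ 486.8 -209.8   42.5] p2 [ 462.8 -236.1   29. ] p98 [ 513.5 -185.4   52.4]
tomato1 0.66 [368.9, 232.9, 25.8, 21.5] 4
[... 1386 characters left out ...]
, 307.7, 27.3, 17.9] 387 [ 577.6 -217.    40.2] p2 [ 553.4 -231.2   18.6] p98 [ 603.1 -186.9   48.5]
tomato1 0.61 [276.1, 311.1, 23.8, 21.2] 361 [ 487.9 -230.4   40.1] p2 [ 463.7 -243.2   21.4] p98 [ 511.8 -205.3   48.9]
salsa_jar 0.69 [368.1, 317.5, 51.9, 71.4] 2651 [ 692.6 -395.6   95.8] p2 [ 657.  -411.4    4. ] p98 [ 740.9 -332.9  132.5]
salsa_jar 0.68 [237.2, 339.3, 120.0, 60.1] 5984 [ 493.6 -344.     4.8] p2 [ 373.3 -412.9    0.9] p98 [ 616.8 -272.3   16. ]
molcajete 0.85 [376.1, 250.7, 68.1, 62.4] 3305 [ 788.6 -149.1   81.8] p2 [ 713.3 -217.9   13.8] p98 [868.4 -57.4 124.5]
salt_bowl 0.89 [231.2, 193.9, 26.1, 19.5] 416 [369.5 392.7  29.2] p2 [330.2 347.1  11.1] p98 [410.  436.8  42.2]
```

Run:
```python
from h import *
from scipy.optimize import least_squares
np.set_printoptions(precision=1,suppress=True)
data={}
for n in ["top","side"]:
    p,d=save(n,f"z_{n}.png",(220,130,420,300) if n=="top" else (230,150,400,300),4)
    W=cloud(n,d); data[n]=(p,W)
    X,Y,Z=W[...,0],W[...,1],W[...,2]
    with np.errstate(all='ignore'):
        m=(Z>285)&(Z<350)&(abs(Y-20)<80)&(X>450)&(X<750)
        w=W[m]; print(n,"post top",len(w),np.median(w,0),w.min(0),w.max(0))
        # rim
        hsv=cv2.cvtColor(p,cv2.COLOR_RGB2HSV); red=((hsv[...,0]<8)|(hsv[...,0]>172))&(hsv[...,1]>150)&(hsv[...,2]>80)
        m=red&(Z>125)&(Z<185)&(abs(Y)<80); w=W[m];print("lever",len(w),np.median(w,0)); 
        t=w[w[:,2]>np.percentile(w[:,2],50)]
        c=t[:,:2].mean(0);u,s,v=np.linalg.svd(t[:,:2]-c);print(" line c",c,"dir",v[0],np.degrees(np.arctan2(v[0][1],v[0][0])),"xrange",t[:,0].min(),t[:,0].max(),np.median(t[:,2]))
        m=red&(Z>85)&(Z<125)&(Y>250);w=W[m];print("igniter",len(w),np.median(w,0),w.min(0),w.max(0))
        g=(hsv[...,0]>50)&(hsv[...,0]<75)&(hsv[...,1]>120)&(Z>115)&(Y<300)&(Y>50);w=W[g];print("scraper",len(w),np.median(w,0))
        hh=w[w[:,2]>138];c=hh[:,:2].mean(0);u,s,v=np.linalg.svd(hh[:,:2]-c);pr=(hh[:,:2]-c)@v[0];print(" handle",c,v[0],pr.min(),pr.max(),np.median(hh[:,2]))
        dark=(p.max(-1)<70)
        m=dark&(Z>112)&(Z<140)&(Y>35)&(Y<330)&(X>440);w=W[m]
        q=w[:,:2]; c0=np.array([580,175.])
        # outer boundary by angle
        a=np.arctan2(*(q-c0).T[::-1]); r=np.linalg.norm(q-c0,axis=1); B=[]
        for k in range(72):
            s=(a>-np.pi+k*np.pi/36)&(a<=-np.pi+(k+1)*np.pi/36)
            if s.sum()>5: j=np.where(s)[0]; jj=j[np.argsort(r[j])[-3]]; B.append(w[jj])
        B=np.array(B)
        f=least_squares(lambda v:np.hypot(B[:,0]-v[0],B[:,1]-v[1])-v[2],[580,175,130],loss='soft_l1',f_scale=2)
        print("comal",f.x,"z med",np.median(w[:,2]))
```

```text
top post top 222 [599.6  10.3 326.4] [589.9  -4.5 285. ] [616.7  25.6 333.7]
lever 247 [490.1 -12.2 155. ]
 line c [490.5 -12.6] dir [-1.  -0.2] -166.92151882420433 xrange 443.0811891182312 539.1250397756145 157.40953949213352
igniter 147 [477.2 366.  106.7] [463.1 350.   91.5] [496.6 385.8 114.1]
scraper 1299 [632.1 171.7 131.4]
 handle [558.1 198.4] [-0.9  0.4] -134.1330061857769 50.80304189298971 142.26073878956478
comal [595.  197.5 126.7] z med 125.50863061792597
side post top 206 [600.8  -2.  311.6] [589.5 -11.8 285. ] [615.2  22.4 331.4]
lever 357 [494.4 -18.9 149.6]
 line c [493.1 -18.9] dir [-1.  -0.2] -169.43583074304723 xrange 443.10562372427495 549.041038035459 153.91662840803048
igniter 51 [477.4 353.9 105.6] [464.3 343.2  97.7] [491.  380.9 111.5]
scraper 503 [601.3 176.6 131.1]
 handle [555.4 192.5] [ 0.9 -0.4] -48.891386368645044 48.038684872638015 141.6589597442988
comal [595.5 200.  123.3] z med 125.80978413455418
```

View pics/z_top.png

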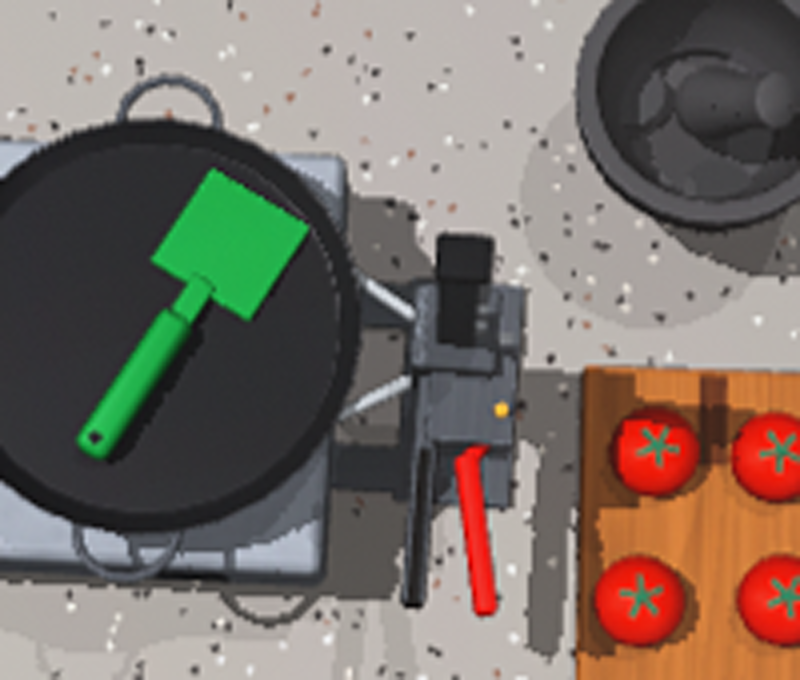

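View pics/z_side.png

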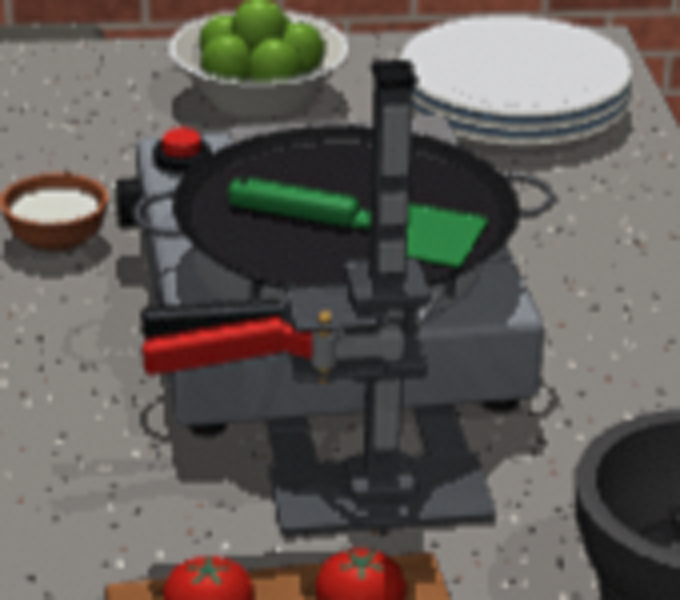

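Run:
```python
from h import *
np.set_printoptions(precision=1,suppress=True)
for n in ["top","side"]:
    p,d=snapshot(n); W=cloud(n,d); X,Y,Z=W[...,0],W[...,1],W[...,2]
    dark=(p.max(-1)<75)
    with np.errstate(all='ignore'):
        m=(Z>130)&(Z<175)&(X>430)&(X<540)&(Y>-10)&(Y<60)&dark
    w=W[m]; print(n,len(w))
    if n=="top": t=w[w[:,2]>150]
    else: t=w
    c=t[:,:2].mean(0);u,s,v=np.linalg.svd(t[:,:2]-c);print("handle c",c,np.degrees(np.arctan2(v[0][1],v[0][0])),t.min(0),t.max(0))
    pr=(t[:,:2]-c)@v[1]; print(np.percentile(pr,[2,50,98]),v[1])
    hsv=cv2.cvtColor(p,cv2.COLOR_RGB2HSV); red=((hsv[...,0]<8)|(hsv[...,0]>172))&(hsv[...,1]>150)&(hsv[...,2]>80)
    for xx in range(440,550,15):
        with np.errstate(all='ignore'):
            a=red&(abs(X-xx)<5)&(Z>148 if n=="top" else Z>130)&(Z<175)&(abs(Y)<60); b=m&(abs(X-xx)<5)
        f=lambda q: (q.sum(), np.percentile(Y[q],[3,50,97]) if q.sum()>2 else None, np.percentile(Z[q],[3,50,97]) if q.sum()>2 else None)
        print(xx,"red",f(a),"blk",f(b))
    with np.errstate(all='ignore'):
        for z0 in (260,280,300,320):
            q=(abs(Z-z0)<10)&(abs(Y)<50)&(abs(X-600)<50); w=W[q]; print("post",z0,len(w),w.min(0),w.max(0))
```

```text
top 163
handle c [492.4  20.4] -179.3664719347154 [442.8  -3.  150.2] [538.9  29.6 164.6]
[-5.8  0.1  7.9] [-0.  1.]
440 red (np.int64(7), array([-27.7, -23.8, -19.3]), array([148.2, 150.3, 156.2])) blk (np.int64(11), array([14.3, 20.6, 25.5]), array([140.3, 148.5, 159.5]))
455 red (np.int64(27), array([-27. , -20.3, -14.9]), array([149.9, 154.9, 158.8])) blk (np.int64(16), array([16.2, 19.6, 22.5]), array([151.4, 156.1, 159.9]))
470 red (np.int64(25), array([-22.9, -16.2, -10.7]), array([149.1, 155.9, 158.9])) blk (np.int64(13), array([16.6, 19.5, 25.1]), array([150.6, 156.2, 159.8]))
485 red (np.int64(28), array([-19. , -12.9,  -6.9]), array([151.6, 155.8, 159.7])) blk (np.int64(13), array([18.3, 21. , 26.1]), array([152.9, 155.9, 157.9]))
500 red (np.int64(23), array([-14.9,  -9.6,  -2.9]), array([149.8, 155.6, 160.2])) blk (np.int64(12), array([17.9, 20.8, 26.4]), array([152.5, 156.9, 160.3]))
515 red (np.int64(26), array([-13.3,  -6.1,  -0.2]), array([150.4, 155.2, 158.7])) blk (np.int64(16), array([15. , 21.1, 24.8]), array([152.3, 154.4, 159.3]))
530 red (np.int64(23), array([
[... 1252 characters left out ...]
4), array([ 9.6, 14.3, 27.3]), array([145.4, 154. , 157.6]))
515 red (np.int64(35), array([-19. , -13.8,  12.4]), array([140. , 149.5, 157.4])) blk (np.int64(16), array([ 8. , 13.5, 23.3]), array([149.5, 155.5, 158.3]))
530 red (np.int64(34), array([-14.4, -10.7,  13.3]), array([138.4, 148.1, 155.6])) blk (np.int64(18), array([ 0.5, 15.9, 23. ]), array([141.9, 153.9, 157.7]))
545 red (np.int64(24), array([-25.4, -18.1, -13.8]), array([137.2, 147.9, 154.8])) blk (np.int64(0), None, None)
post 260 63 [590.7 -12.8 250.5] [613.7  11.7 269.4]
post 280 74 [590.9 -10.5 270.2] [613.   18.2 289.9]
post 300 81 [590.8 -10.1 290.2] [612.4  18.5 309.7]
post 320 102 [589.5  -9.6 310.3] [615.1  21.8 329.9]
```

```bash
cat >> h.py <<'E'
def D(x,y,z,yaw):
    """tool deltas to a pose (tool down): first turn, then shift"""
    o=get_obs(); p=o["eef_pos"]; y0=o["eef_rot"][2]
    dy=(yaw-y0+np.pi)%(2*np.pi)-np.pi
    d=np.array([x,y,z])-p; c,s=np.cos(yaw),np.sin(yaw)
    print("turn units %.2f | shift units x %.2f y %.2f z %.2f"%(-np.degrees(dy)/5,(c*d[0]+s*d[1])/25,(s*d[0]-c*d[1])/25,-d[2]/25),"yaw",round(y0,3))
E
python3 - <<'E'
from h import *
D(487,7,230,3.175)
K,R,t=cam("wrist"); print(-R.T@t, R[2], get_obs()["eef_pos"])
E
```

```text
turn units -4.17 | shift units x -11.64 y -20.93 z 0.05 yaw 2.811
[ 98.94276462 548.8164558  374.24470506] [ 0.30771061 -0.10541252 -0.94562275] [178.62319457 520.19983405 231.31532257]
```

Emit:
{"fn": "carry_out", "kwargs": {
  "series": [0, 0, 0, -1, 0, 0, 0, 0, -1, 0, 0, 0, 0, -1, 0, 0, 0, 0, -1, 0, 0, 0, 0, -0.2, 0, -0.5, -1, 0, 0, 0, -0.5, -1, 0, 0, 0, -0.5, -1, 0, 0, 0, -0.5, -1, 0, 0, 0, -0.5, -1, 0, 0, 0, -0.5, -1, 0, 0, 0, -0.5, -1, 0, 0, 0]
}}

```text
time_s: 2.75
eef_pos: [272.7, 347.4, 231.5]
eef_rot: [3.141, 0.0, -3.107]
force: [-0.3, 0.3, -0.3]
grip_width: 0.999
```

Emit:
{"fn": "carry_out", "kwargs": {
  "series": [-0.6, -1, 0, 0, 0, -0.6, -1, 0, 0, 0, -0.6, -1, 0, 0, 0, -0.6, -1, 0, 0, 0, -0.6, -1, 0, 0, 0, -0.6, -1, 0, 0, 0, -0.6, -1, 0, 0, 0, -0.6, -1, 0, 0, 0, -0.6, -1, 0, 0, 0, -0.6, -1, 0, 0, 0, -0.6, -1, 0, 0, 0, -0.6, -1, 0, 0, 0]
}}

```text
time_s: 3.95
eef_pos: [463.5, 53.9, 231.5]
eef_rot: [3.141, 0.0, -3.108]
force: [0.5, 0.7, 0.4]
grip_width: 1.0
```

Run:
```python
from h import *
D(487,7,200,3.175)
save("wrist","w1.png")
```

```text
turn units 0.01 | shift units x -0.88 y -1.91 z 1.26 yaw -3.108
```

View pics/w1.png

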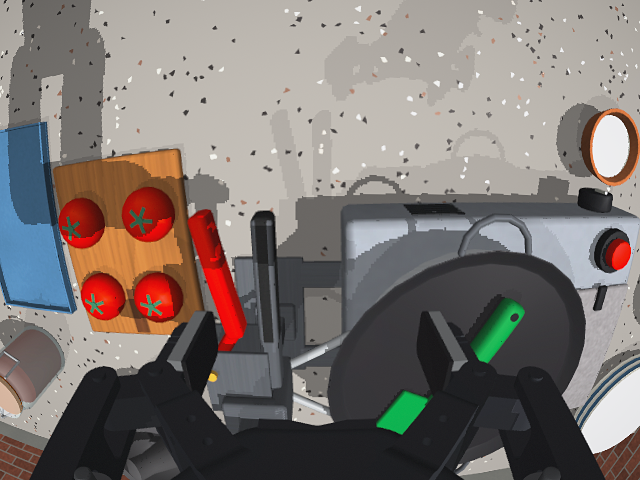

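The wrist view shows the red lever from (200,215) to (235,340) and the black handle at x≈262. The igniter is at (620,252).

```bash
cat > grip.py <<'E'
from h import *
np.set_printoptions(precision=1,suppress=True)
ci=cam("wrist"); p,d=snapshot("wrist"); W=cloud("wrist",d,ci); X,Y,Z=W[...,0],W[...,1],W[...,2]
hsv=cv2.cvtColor(p,cv2.COLOR_RGB2HSV); red=((hsv[...,0]<8)|(hsv[...,0]>172))&(hsv[...,1]>150)
import sys
zt=float(sys.argv[1])
for xx in range(440,550,10):
    with np.errstate(all='ignore'):
        a=red&(abs(X-xx)<4)&(Z>zt-8)&(Z<zt+15)&(abs(Y)<50)
        b=(p.max(-1)<90)&(abs(X-xx)<4)&(Z>zt-8)&(Z<zt+15)&(Y>0)&(Y<60)
    f=lambda q: (q.sum(), np.percentile(Y[q],[3,50,97]) if q.sum()>2 else None, np.percentile(Z[q],[50,97]) if q.sum()>2 else None)
    print(xx,f(a),f(b))
E
python3 grip.py 154
```

```text
440 (np.int64(111), array([-27.1, -21. , -16.4]), array([151.7, 154.4])) (np.int64(141), array([14.3, 20.1, 25.6]), array([151.4, 154.1]))
450 (np.int64(273), array([-28.2, -20.1, -14.6]), array([153.6, 155.2])) (np.int64(249), array([13.6, 20.6, 26.8]), array([154.2, 155.3]))
460 (np.int64(269), array([-24.7, -16.8, -11.5]), array([153.6, 155.2])) (np.int64(264), array([14.2, 21.1, 27.1]), array([154. , 155.3]))
470 (np.int64(255), array([-22.4, -14.6,  -9.3]), array([153.6, 155.3])) (np.int64(263), array([14.3, 21.6, 27.5]), array([153.9, 155.6]))
480 (np.int64(244), array([-20.1, -12.1,  -6.9]), array([153.6, 155.1])) (np.int64(157), array([14.7, 21.5, 27.8]), array([154.2, 155.4]))
490 (np.int64(230), array([-17.5,  -9.9,  -4.7]), array([153.8, 155. ])) (np.int64(152), array([15.2, 21.5, 28.2]), array([154.2, 155.4]))
500 (np.int64(231), array([-14.9,  -7.3,  -2. ]), array([153.6, 155.1])) (np.int64(153), array([14.7, 22.4, 29.2]), array([154. , 155.2]))
510 (np.int64(213), array([-12.6,  -4.8,   0.2]), array([153.6, 155. ])) (np.int64(142), array([15.8, 22.3, 29.6]), array([154. , 155.2]))
520 (np.int64(208), array([-10.1,  -2.3,   3. ]), array([153.6, 155. ])) (np.int64(123), array([16.2, 22.9, 29.9]), array([154.2, 155.5]))
530 (np.int64(139), array([-9. , -2.3,  4.2]), array([153.3, 154.6])) (np.int64(117), array([16.5, 23.2, 30.1]), array([153.9, 155. ]))
540 (np.int64(127), array([-15.1,  -9.2,  -3.1]), array([151.7, 152.8])) (np.int64(125), array([ 0.9, 16.3, 30. ]), array([162.1, 164.1]))
```

Emit:
{"fn": "carry_out", "kwargs": {
  "series": [-0.45, -0.9, 0, 0, 0, -0.45, -0.87, 0, 0, 0, 0, 0, 0.9, 0, 0, 0, 0, 0.9, 0, 0, 0, 0, 0.9, 0, 0, 0, 0, 0.9, 0, 0, 0, 0, 0.8, 0, 0, 0, 0, 0, 0, 0]
}}

```text
time_s: 4.85
eef_pos: [484.4, 12.5, 118.0]
eef_rot: [3.14, -0.007, -3.106]
force: [-2.1, 0.5, 0.8]
grip_width: 1.001
```

```bash
python3 - <<'E'
from h import *
D(487,10.5,121,3.175)
save("wrist","w2.png")
E
python3 grip.py 154 | sed -n 4,8p
```

```text
turn units 0.02 | shift units x -0.10 y -0.08 z -0.12 yaw -3.106
470 (np.int64(830), array([-22.6, -14.8,  -9.5]), array([153.7, 155. ])) (np.int64(978), array([13.6, 22.5, 57.5]), array([154.3, 166.5]))
480 (np.int64(757), array([-20.8, -12.5,  -7.1]), array([153.8, 155.2])) (np.int64(1087), array([14. , 25.1, 56.6]), array([154.3, 167.5]))
490 (np.int64(662), array([-17.6, -10. ,  -4.7]), array([153.8, 155.1])) (np.int64(857), array([14.4, 25.4, 56.9]), array([154.3, 165.7]))
500 (np.int64(572), array([-15. ,  -7.4,  -2. ]), array([153.7, 155. ])) (np.int64(481), array([14.7, 21.1, 28.4]), array([154.1, 155.3]))
510 (np.int64(525), array([-12.8,  -5. ,   0.4]), array([153.7, 155. ])) (np.int64(313), array([15.1, 21.6, 28.7]), array([154.1, 155.2]))
```

View pics/w2.png

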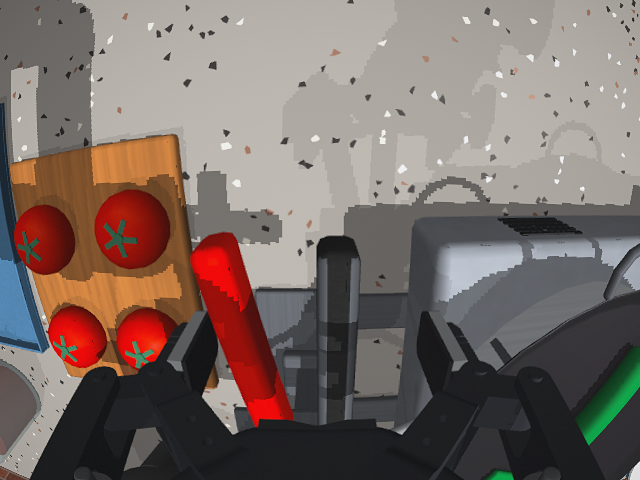

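Emit:
{"fn": "carry_out", "kwargs": {
  "series": [-0.1, -0.05, 0, 0, 0.3, 0, 0, 0, 0, 0.5, 0, 0, 0, 0, 0.8, 0, 0, 0, 0, 0.8, 0, 0, 0, 0, 0.8, 0, 0, 0, 0, 0.8, 0, 0, 0, 0, 0.8, 0, 0, 0, 0, 0.8]
}}

```text
time_s: 5.75
eef_pos: [492.1, 10.4, 124.8]
eef_rot: [-3.141, 0.007, -3.105]
force: [0.4, -0.7, 6.0]
grip_width: 0.371
```

Run:
```python
from h import *
print(st())
save("wrist","w3.png")
```

```text
{'time_s': np.float64(5.75), 'joint_pos': array([-0.094, -0.   ,  1.675,  0.   ,  1.459, -1.702]), 'eef_pos': array([492.068,  10.407, 124.77 ]), 'eef_rot': array([-3.141,  0.007, -3.105]), 'force': array([ 0.428, -0.75 ,  5.988]), 'grip_width': np.float64(0.371)}
```

View pics/w3.png

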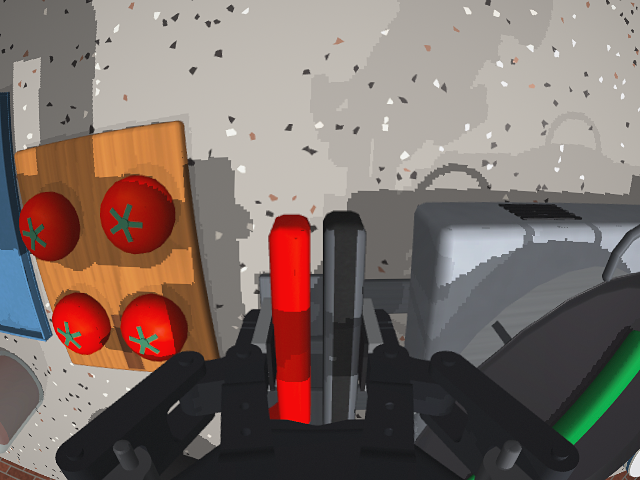

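Emit:
{"fn": "carry_out", "kwargs": {
  "series": [0, 0, -0.2, 0, 0.8, 0, 0, -0.4, 0, 0.8, 0, 0, -0.4, 0, 0.8, 0, 0, -0.4, 0, 0.8, 0, 0, -0.4, 0, 0.8, 0, 0, -0.4, 0, 0.8, 0, 0, -0.4, 0, 0.8, 0, 0, -0.4, 0, 0.8, 0, 0, -0.4, 0, 0.8, 0, 0, -0.4, 0, 0.8, 0, 0, 0, 0, 0.8, 0, 0, 0, 0, 0.8]
}}

```text
time_s: 7.0
eef_pos: [492.0, 10.4, 215.3]
eef_rot: [-3.141, 0.005, -3.105]
force: [8.7, -1.3, -9.6]
grip_width: 0.38
```

```bash
cat > ch.py <<'E'
from h import *
np.set_printoptions(precision=1,suppress=True)
print(st())
for n in ["top","side"]:
    p,d=snapshot(n); W=cloud(n,d); X,Y,Z=W[...,0],W[...,1],W[...,2]
    with np.errstate(all='ignore'):
        m=(p.max(-1)<70)&(X>470)&(X<700)&(Y>90)&(Y<290)&(np.hypot(X-595,Y-198)<105)&(Z>100)
    print(n,"comal z",m.sum(),np.percentile(Z[m],[10,25,50,75,90]))
E
python3 ch.py
```

```text
{'time_s': np.float64(7.0), 'joint_pos': array([-0.1, -0. ,  1.5,  0. ,  1.6, -1.7]), 'eef_pos': array([492. ,  10.4, 215.3]), 'eef_rot': array([-3.1,  0. , -3.1]), 'force': array([ 8.7, -1.3, -9.6]), 'grip_width': np.float64(0.38)}
top comal z 4863 [210.9 212.4 214.1 215.9 217.5]
side comal z 942 [211.6 213.2 214.3 215.5 216.9]
```

Emit:
{"fn": "carry_out", "kwargs": {
  "series": [0, 0, -0.3, 0, 0.8, 0, 0, -0.3, 0, 0.8, 0, 0, -0.2, 0, 0.8, 0, 0, 0, 0, 0.8, 0, 0, 0, 0, 0.8]
}}

```text
time_s: 7.6
eef_pos: [491.9, 10.4, 234.2]
eef_rot: [-3.142, 0.004, -3.105]
force: [9.9, -0.1, -11.1]
grip_width: 0.375
```

```bash
python3 ch.py
```

```text
{'time_s': np.float64(7.6), 'joint_pos': array([-0.1, -0. ,  1.5,  0. ,  1.7, -1.7]), 'eef_pos': array([491.9,  10.4, 234.2]), 'eef_rot': array([-3.1,  0. , -3.1]), 'force': array([  9.9,  -0.1, -11.1]), 'grip_width': np.float64(0.375)}
top comal z 4994 [229.9 231.3 233.  234.8 236.3]
side comal z 1028 [114.7 232.  233.3 234.4 235.5]
```

Emit:
{"fn": "carry_out", "kwargs": {
  "series": [0, 0, 0, 0, 0.55, 0, 0, 0, 0, 0.45, 0, 0, 0, 0, 0.3, 0, 0, 0, 0, 0, 0, 0, 0, 0, 0, 0, 0, 0, 0, 0]
}}

```text
time_s: 8.3
eef_pos: [489.7, 10.9, 237.1]
eef_rot: [3.141, 0.001, -3.105]
force: [-0.3, -0.3, 0.1]
grip_width: 0.997
```

```bash
python3 ch.py
python3 - <<'E'
from h import *
save("wrist","w4.png"); save("side","s4.png",(230,130,400,280),4)
E
```

```text
{'time_s': np.float64(8.3), 'joint_pos': array([-0.1, -0. ,  1.5,  0. ,  1.7, -1.7]), 'eef_pos': array([489.7,  10.9, 237.1]), 'eef_rot': array([ 3.1,  0. , -3.1]), 'force': array([-0.3, -0.3,  0.1]), 'grip_width': np.float64(0.997)}
top comal z 4977 [230.  231.5 233.1 234.9 236.4]
side comal z 1043 [116.4 232.1 233.3 234.3 235.6]
```

View pics/w4.png

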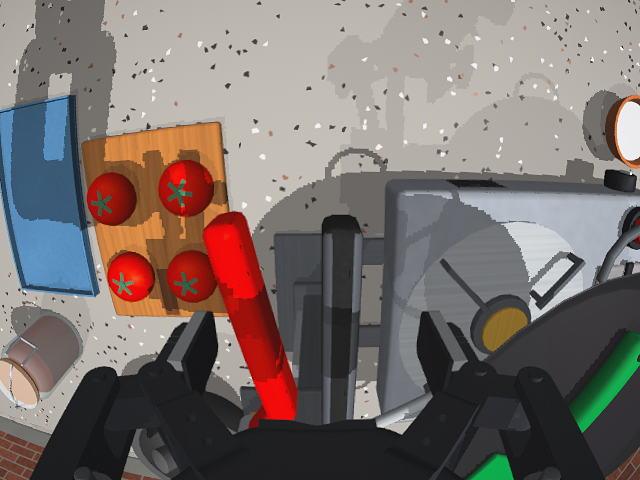

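View pics/s4.png

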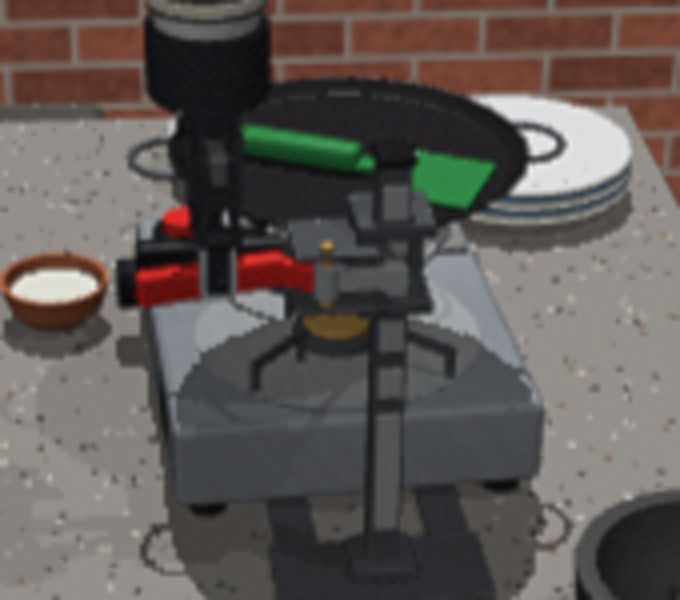

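```bash
python3 grip.py 262 | sed -n 1,4p
```

```text
440 (np.int64(404), array([-27.5, -21.4, -17. ]), array([259.8, 262.6])) (np.int64(499), array([13.2, 19. , 24.7]), array([260.1, 262.9]))
450 (np.int64(925), array([-27.8, -20.1, -14.5]), array([262. , 263.5])) (np.int64(625), array([12.6, 18.6, 26. ]), array([262.6, 263.8]))
460 (np.int64(838), array([-25.4, -17.6, -12.1]), array([262.2, 263.5])) (np.int64(563), array([13. , 19.1, 26.4]), array([262.7, 263.8]))
470 (np.int64(782), array([-22.8, -15.3,  -9.7]), array([262.2, 263.3])) (np.int64(586), array([13.4, 19.5, 27.1]), array([262.6, 263.7]))
```

Emit:
{"fn": "carry_out", "kwargs": {
  "series": [0, 0, -1, 0, 0, 0, 0, -1, 0, 0, 0, 0, -1, 0, 0, 0, 0, -1, 0, 0, 0, 0.8, -0.2, 1, 0, 0, 0.8, 0, 1, 0, 0, 0.8, 0, 1, 0, 0, 0.8, 0, 1, 0, 0, 0.8, 0, 1, 0, 0, 0.5, 0, 0, 0, 0, 0, 0, 0, 0]
}}

```text
time_s: 9.65
eef_pos: [508.4, 121.4, 340.9]
eef_rot: [-3.141, -0.001, 2.745]
force: [-0.1, -0.1, -0.1]
grip_width: 1.003
```

```bash
cat > scr.py <<'E'
from h import *
import sys
np.set_printoptions(precision=1,suppress=True)
print(st())
def go(n,out,zlo):
    ci=cam(n); p,d=snapshot(n); cv2.imwrite("pics/"+out,p[:,:,::-1]); W=cloud(n,d,ci); X,Y,Z=W[...,0],W[...,1],W[...,2]
    hsv=cv2.cvtColor(p,cv2.COLOR_RGB2HSV)
    with np.errstate(all='ignore'):
        g=(hsv[...,0]>50)&(hsv[...,0]<80)&(hsv[...,1]>120)&(Z>zlo-10)&(Z<zlo+40)&(Y<320)
    w=W[g]; h=w[w[:,2]>zlo+13]; b=w[w[:,2]<zlo+9]
    c=np.median(h,0); u,s,v=np.linalg.svd(h[:,:2]-h[:,:2].mean(0)); a=v[0]
    if (b[:,:2].mean(0)-c[:2])@a<0: a=-a
    q=(h[:,:2]-c[:2])@a; k=np.percentile(q,[1,99]); qq=(h[:,:2]-c[:2])@np.array([-a[1],a[0]]); k2=np.percentile(qq,[1,99])
    print(n,len(h),"mid",c[:2]+a*k.mean()+np.array([-a[1],a[0]])*k2.mean(),"len",k[1]-k[0],"wid",k2[1]-k2[0],"top z",np.percentile(h[:,2],[50,90]),"yaw",np.round(np.arctan2(a[1],a[0]),3),"blade z",np.median(b[:,2]),"blade c",b[:,:2].mean(0))
for n in sys.argv[2:]: go(n,n+"_scr.png",float(sys.argv[1]))
E
python3 scr.py 231 wrist top side
```

```text
{'time_s': np.float64(9.65), 'joint_pos': array([ 0.1,  0. ,  1.2,  0. ,  1.9, -1. ]), 'eef_pos': array([508.4, 121.4, 340.9]), 'eef_rot': array([-3.1, -0. ,  2.7]), 'force': array([-0.1, -0.1, -0.1]), 'grip_width': np.float64(1.003)}
wrist 3166 mid [551.3 201.3] len 88.18897564789185 wid 20.00959324242458 top z [249.  250.1] yaw -0.437 blade z 236.44984796751447 blade c [640.4 144.4]
top 177 mid [534.  209.2] len 49.049655553413416 wid 22.046163772088665 top z [250.4 253.9] yaw 2.882 blade z 235.12624430373828 blade c [530.3 212.2]
side 157 mid [556.2 193.1] len 95.61103072650023 wid 23.96433885653638 top z [249.7 252.2] yaw -0.427 blade z 237.53035618920381 blade c [636.6 163.3]
```

View pics/wrist_scr.png

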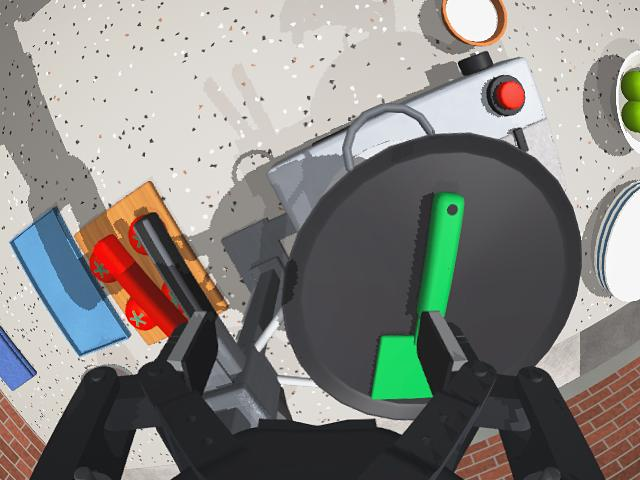

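The wrist view shows the scraper handle from (450,195) to (430,330), nearly aligned with the tool. The fixed views agree on its place to about 5 mm.

Run:
```python
from h import *
D(570,191.5,280,2.706)
```

```text
turn units 0.40 | shift units x -1.03 y 3.65 z 2.45 yaw 2.741
```

Emit:
{"fn": "carry_out", "kwargs": {
  "series": [0, 0, 0, 0.4, 0, -0.25, 0.9, 0, 0, 0, -0.25, 0.9, 0, 0, 0, -0.25, 0.9, 0, 0, 0, -0.28, 0.95, 0, 0, 0, 0, 0, 0.8, 0, 0.2, 0, 0, 0.8, 0, 0.3, 0, 0, 0.8, 0, 0.3, 0, 0, 0, 0, 0.3, 0, 0, 0, 0, 0.3]
}}

```text
time_s: 10.8
eef_pos: [570.0, 191.3, 281.5]
eef_rot: [-3.141, -0.0, 2.705]
force: [0.2, -0.3, 0.9]
grip_width: 0.703
```

```bash
python3 scr.py 231 wrist;  python3 -c "
from h import *
D(570,191.5,234,2.706)"
```

```text
{'time_s': np.float64(10.8), 'joint_pos': array([ 0.2,  0.2,  1.1, -0. ,  1.8, -0.9]), 'eef_pos': array([570. , 191.3, 281.5]), 'eef_rot': array([-3.1, -0. ,  2.7]), 'force': array([ 0.2, -0.3,  0.9]), 'grip_width': np.float64(0.703)}
wrist 6959 mid [554.8 200.8] len 95.05348723046629 wid 20.700487069164502 top z [249.1 250.1] yaw -0.438 blade z 236.5194473629203 blade c [641.7 160. ]
turn units -0.01 | shift units x 0.01 y -0.01 z 1.95 yaw 2.705
```

View pics/wrist_scr.png

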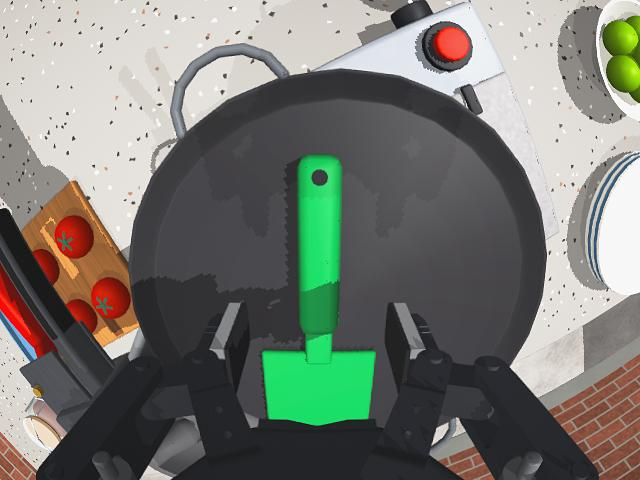

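Emit:
{"fn": "carry_out", "kwargs": {
  "series": [0, 0, 0.5, 0, 0.3, 0, 0, 0.5, 0, 0.3, 0, 0, 0.5, 0, 0.3, 0, 0, 0.35, 0, 0.3, 0, 0, 0, 0, 0.3, 0, 0, 0, 0, 0.6, 0, 0, 0, 0, 0.9, 0, 0, 0, 0, 0.9, 0, 0, 0, 0, 0.9, 0, 0, 0, 0, 0.9]
}}

```text
time_s: 11.85
eef_pos: [570.4, 192.2, 235.8]
eef_rot: [3.141, 0.001, 2.706]
force: [0.6, -0.8, 1.0]
grip_width: 0.233
```

Emit:
{"fn": "carry_out", "kwargs": {
  "series": [0, 0, -0.3, 0, 0.9, 0, 0, -0.5, 0, 0.9, 0, 0, -0.5, 0, 0.9, 0, 0, -0.5, 0, 0.9, 0, 0, 0, 0, 0.9]
}}

```text
time_s: 12.35
eef_pos: [571.1, 192.4, 283.8]
eef_rot: [3.138, 0.005, 2.706]
force: [-0.4, 0.6, 0.1]
grip_width: 0.239
```

Run:
```python
from h import *
save("wrist","w5.png"); save("side","s5.png",(230,110,430,260),4)
```

```text
(no output)
```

View pics/w5.png

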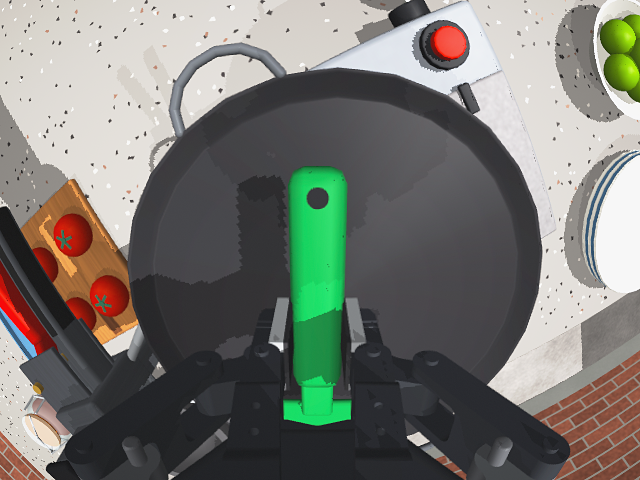

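View pics/s5.png

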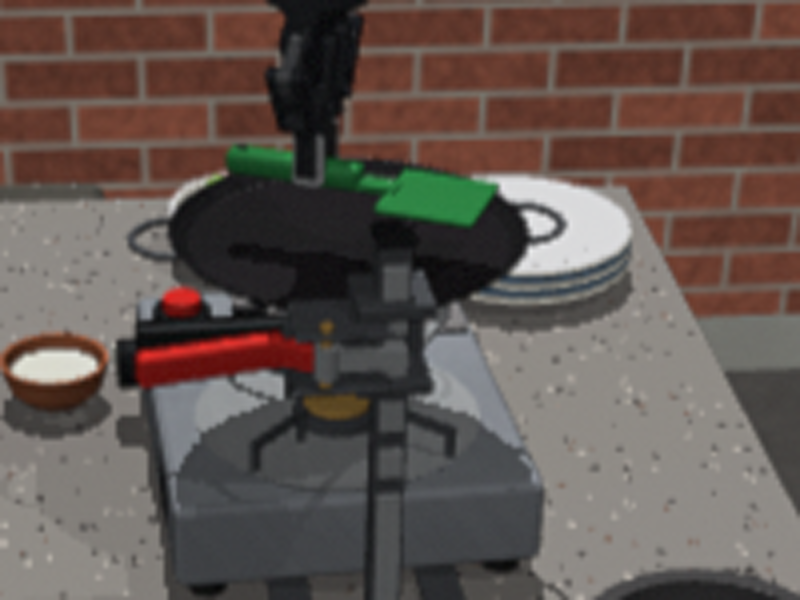

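```bash
cat > tray.py <<'E'
from h import *
np.set_printoptions(precision=1,suppress=True)
for n in ["top","side"]:
    p,d=snapshot(n); W=cloud(n,d); X,Y,Z=W[...,0],W[...,1],W[...,2]
    hsv=cv2.cvtColor(p,cv2.COLOR_RGB2HSV)
    with np.errstate(all='ignore'):
        b=(hsv[...,0]>95)&(hsv[...,0]<112)&(hsv[...,1]>100)&(X>330)&(X<670)&(Y>-450)&(Y<-230)&(Z<25)
    k=cv2.morphologyEx(b.astype(np.uint8),cv2.MORPH_OPEN,np.ones((3,3)))>0
    w=W[k]; r=cv2.minAreaRect(w[:,:2].astype(np.float32)); print(n,k.sum(),"tray",r,"floor z",np.percentile(w[:,2],[20,50,95]))
    with np.errstate(all='ignore'):
        m=(hsv[...,0]>8)&(hsv[...,0]<20)&(hsv[...,1]>120)&(X>390)&(X<660)&(Y>-280)&(Y<-50)&(Z<25)&(Z>3)
    r=cv2.minAreaRect(W[m][:,:2].astype(np.float32)); print("board",r,np.median(Z[m]))
E
python3 tray.py
```

```text
top 5360 tray ((494.7640075683594, -339.0379333496094), (249.64634704589844, 141.8218536376953), 1.2261179685592651) floor z [ 2.3  5.2 13.5]
board ((527.1229248046875, -164.16732788085938), (220.1561737060547, 170.50942993164062), 4.6283674240112305) 15.691702039066415
side 5674 tray ((495.2322998046875, -342.30517578125), (247.65655517578125, 145.91409301757812), 1.2509620189666748) floor z [ 3.3  4.8 14.1]
board ((526.5040893554688, -169.33322143554688), (219.5256805419922, 171.46788024902344), 5.3330512046813965) 15.349259369022537
```

Emit:
{"fn": "carry_out", "kwargs": {
  "series": [0, 0, -1, 0, 0.9, 0, 0, -1, 0, 0.9, 0, 0, -1, 0, 0.9, 0, -0.5, 0, -1, 0.9, 0, -0.8, 0, -1, 0.9, 0, -0.8, 0, -1, 0.9, 0, -0.8, 0, -1, 0.9, 0, -0.8, 0, -1, 0.9, 0, 0, 0, 0, 0.9]
}}

```text
time_s: 13.45
eef_pos: [547.2, 101.0, 354.4]
eef_rot: [-3.141, -0.001, 3.14]
force: [-0.2, -0.3, -0.3]
grip_width: 0.237
```

```bash
python3 -c "
from h import *
D(467,-341,354,3.163)"
```

```text
turn units -0.27 | shift units x 3.59 y -17.61 z 0.02 yaw 3.14
```

Emit:
{"fn": "carry_out", "kwargs": {
  "series": [0.3, -1, 0, -0.27, 0.9, 0.3, -1, 0, 0, 0.9, 0.3, -1, 0, 0, 0.9, 0.3, -1, 0, 0, 0.9, 0.3, -1, 0, 0, 0.9, 0.3, -1, 0, 0, 0.9, 0.3, -1, 0, 0, 0.9, 0.3, -1, 0, 0, 0.9, 0.3, -1, 0, 0, 0.9, 0.3, -1, 0, 0, 0.9, 0.3, -1, 0, 0, 0.9, 0.3, -1, 0, 0, 0.9]
}}

```text
time_s: 14.65
eef_pos: [464.2, -199.2, 354.4]
eef_rot: [3.14, -0.001, -3.118]
force: [0.5, 0.6, -1.6]
grip_width: 0.235
```

Emit:
{"fn": "carry_out", "kwargs": {
  "series": [0, -1, 0, 0, 0.9, 0, -1, 0, 0, 0.9, 0, -1, 0, 0, 0.9, 0, -1, 0, 0, 0.9, 0, -1, 0.5, 0, 0.9, 0, -0.6, 1, 0, 0.9, 0, 0, 1, 0, 0.9, 0, 0, 1, 0, 0.9, 0, 0, 1, 0, 0.9, 0, 0, 1, 0, 0.9, 0, 0, 1, 0, 0.9, 0, 0, 1, 0, 0.9]
}}

```text
time_s: 15.85
eef_pos: [468.0, -338.0, 165.7]
eef_rot: [3.14, -0.001, -3.118]
force: [-0.1, 0.5, -0.9]
grip_width: 0.24
```

Emit:
{"fn": "carry_out", "kwargs": {
  "series": [0, 0, 1, 0, 0.9, 0, 0, 1, 0, 0.9, 0, 0, 1, 0, 0.9, 0, 0, 1, 0, 0.9, 0, 0, 0.5, 0, 0.9, 0, 0, 0, 0, 0.9]
}}

```text
time_s: 16.45
eef_pos: [466.5, -337.1, 52.1]
eef_rot: [3.137, -0.004, -3.117]
force: [-0.1, 0.2, -0.1]
grip_width: 0.233
```

```bash
python3 -c "
from h import *
D(467,-341,11,3.163)
save('wrist','w6.png'); save('side','s6.png',(200,250,440,420),3)"
```

```text
turn units 0.03 | shift units x -0.02 y -0.15 z 1.64 yaw -3.117
```

View pics/s6.png

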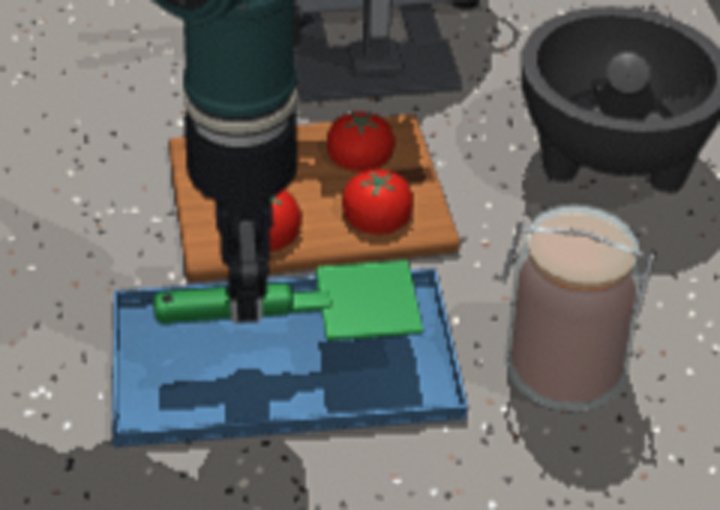

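Emit:
{"fn": "carry_out", "kwargs": {
  "series": [0, -0.15, 0.5, 0, 0.9, 0, 0, 0.5, 0, 0.9, 0, 0, 0.3, 0, 0.9, 0, 0, 0.2, 0, 0.9, 0, 0, 0.1, 0, 0.9, 0, 0, 0, 0, 0.9, 0, 0, 0, 0, 0.9]
}}

```text
time_s: 17.25
eef_pos: [468.0, -342.7, 15.4]
eef_rot: [-3.141, 0.001, -3.117]
force: [0.6, 0.4, 0.1]
grip_width: 0.24
```

```bash
python3 -c "
from h import *
D(467,-341,11,3.163)
save('side','s7.png',(200,250,440,420),3)"
```

```text
turn units 0.03 | shift units x 0.04 y 0.07 z 0.17 yaw -3.117
```

View pics/s7.png

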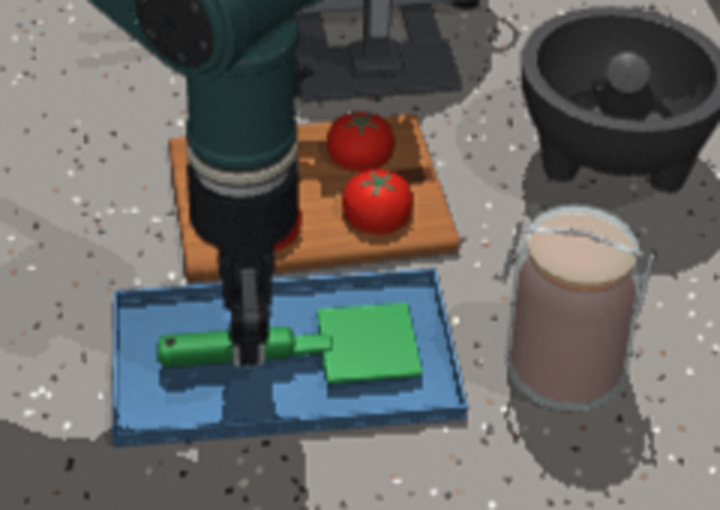

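Emit:
{"fn": "carry_out", "kwargs": {
  "series": [0, 0, 0.1, 0, 0.9, 0, 0, 0.08, 0, 0.9, 0, 0, 0, 0, 0.9, 0, 0, 0, 0, 0.9]
}}

```text
time_s: 17.7
eef_pos: [467.8, -342.5, 10.4]
eef_rot: [3.141, -0.0, -3.117]
force: [0.3, 0.2, -1.3]
grip_width: 0.241
```

Emit:
{"fn": "carry_out", "kwargs": {
  "series": [0, 0, 0.06, 0, 0.9, 0, 0, 0, 0, 0.9, 0, 0, 0, 0, 0.65, 0, 0, 0, 0, 0.5, 0, 0, 0, 0, 0.5, 0, 0, 0, 0, 0.5, 0, 0, -0.6, 0, 0.5, 0, 0, -1, 0, 0.5, 0, 0, -1, 0, 0, 0, 0, -1, 0, 0, 0, 0, -1, 0, 0]
}}

```text
time_s: 18.8
eef_pos: [468.0, -342.7, 126.5]
eef_rot: [-3.141, 0.001, -3.117]
force: [0.6, 0.5, -0.4]
grip_width: 0.975
```

```bash
python3 -c "
from h import *
save('wrist','w8.png'); save('side','s8.png',(200,250,440,420),3)"; python3 scr.py 4 wrist
```

```text
{'time_s': np.float64(18.9), 'joint_pos': array([-0.7,  0.2,  1.5,  0. ,  1.5, -2.3]), 'eef_pos': array([ 470.1, -344.6,  130.4]), 'eef_rot': array([-3.1,  0. , -3.1]), 'force': array([0.1, 0.9, 0.1]), 'grip_width': np.float64(0.997)}
wrist 3691 mid [ 451.  -341.3] len 94.87569934110373 wid 21.143785622859607 top z [20.7 21.8] yaw 0.046 blade z 8.190451129415896 blade c [ 550.7 -339.2]
```

View pics/s8.png

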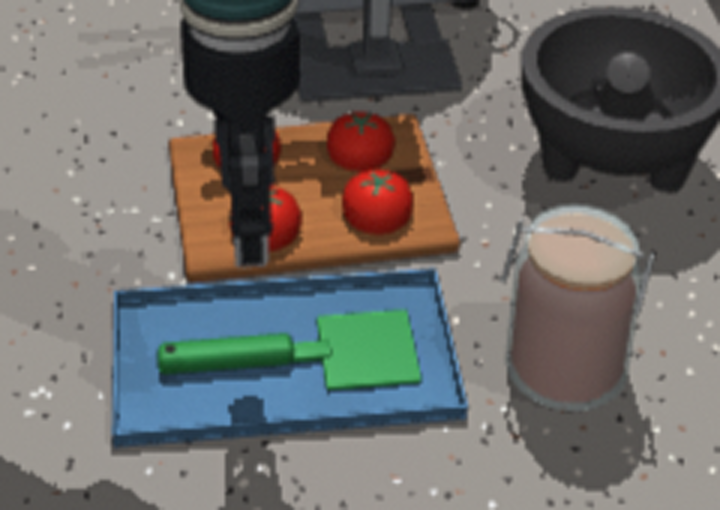

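View pics/w8.png

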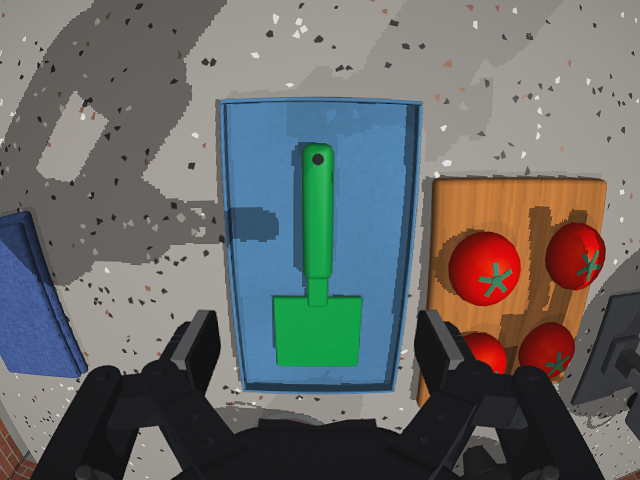

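Emit:
{"fn": "carry_out", "kwargs": {
  "series": [0, 0, -1, 0, 0, 0, 0.5, -1, 0, 0, 0, 1, -1, 0, 0, 0, 1, -1, 0, 0, 0, 1, -1, 0, 0, 0, 1, -1, 0, 0, 0, 1, -1, 0, 0, 0, 1, -1, 0, 0.5, 0, 1, 0, 0, 1, 0, 1, 0, 0, 1, 0, 1, 0, 0, 1, 0, 1, 0, 0, 1]
}}

```text
time_s: 20.15
eef_pos: [460.9, -79.1, 322.8]
eef_rot: [3.141, -0.002, -3.117]
force: [-0.1, 0.0, -0.2]
grip_width: 0.142
```

Emit:
{"fn": "carry_out", "kwargs": {
  "series": [0, 1, 0, 0, 1, 0, 1, 0, 0, 1, 0, 1, 0, 0, 1, 0, 1, 0, 0, 1, 0, 1, 0, 0, 1, 0, 1, 0, 0, 1, 0, 1, 0, 0, 1, 0, 1, 0, 0, 1, 0, 1, 0, 0, 1, 0, 1, 0, 0, 1, 0, 1, 0, 0, 1, 0, 1, 0, 0, 1]
}}

```text
time_s: 21.35
eef_pos: [453.6, 220.6, 322.7]
eef_rot: [-3.141, -0.002, -3.117]
force: [0.4, 0.4, -0.4]
grip_width: 0.002
```

```bash
cat > ign.py <<'E'
from h import *
np.set_printoptions(precision=1,suppress=True)
for n in ["wrist","top"]:
    ci=cam(n); p,d=snapshot(n); W=cloud(n,d,ci); X,Y,Z=W[...,0],W[...,1],W[...,2]
    cv2.imwrite("pics/ign_%s.png"%n,p[:,:,::-1])
    hsv=cv2.cvtColor(p,cv2.COLOR_RGB2HSV)
    with np.errstate(all='ignore'):
        r=((hsv[...,0]<8)|(hsv[...,0]>172))&(hsv[...,1]>150)&(Z>90)&(Z<125)&(Y>280)
        t=r&(Z>104)
    w=W[t]
    if len(w)>5: print(n,r.sum(),len(w),"c",(w.min(0)+w.max(0))/2,np.median(w,0),w.max(0)-w.min(0))
D(477,364,200,3.163)
E
python3 ign.py
```

```text
wrist 706 581 c [477.1 365.6 106. ] [477.1 365.4 106. ] [30.2 31.   3.9]
top 137 98 c [477.6 365.1 109.5] [476.3 366.  107.3] [26.6 31.2 10. ]
turn units 0.08 | shift units x -1.07 y 5.66 z 4.89 yaw -3.113
```

View pics/ign_wrist.png

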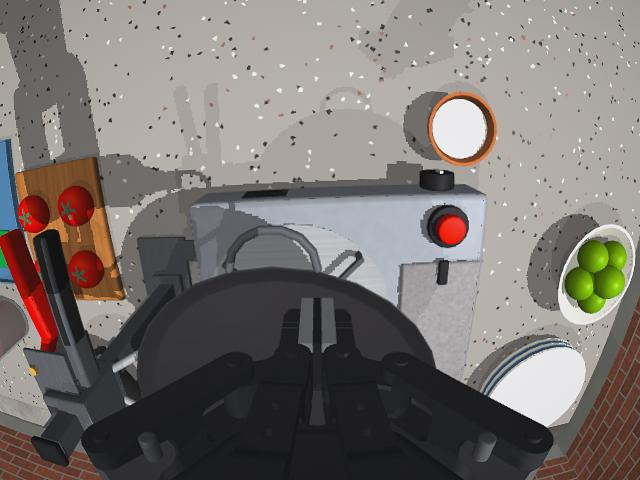

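The igniter shows at (450,230) in the wrist view. Both views put it at about (477, 365, 106).

Emit:
{"fn": "carry_out", "kwargs": {
  "series": [-0.1, 1, 0, 0, 1, -0.2, 1, 0, 0, 1, -0.2, 1, 0, 0, 1, -0.2, 1, 0, 0, 1, -0.2, 1, 0, 0, 1, -0.17, 0.7, 0, 0, 1, 0, 0, 1, 0, 1, 0, 0, 1, 0, 1, 0, 0, 1, 0, 1, 0, 0, 1, 0, 1, 0, 0, 1, 0, 1, 0, 0, 1, 0, 1]
}}

```text
time_s: 22.65
eef_pos: [477.2, 361.6, 172.1]
eef_rot: [-3.14, -0.001, -3.118]
force: [-0.6, 1.0, 0.3]
grip_width: 0.003
```

Emit:
{"fn": "carry_out", "kwargs": {
  "series": [0, 0, 0.8, 0, 1, 0, 0, 0.5, 0, 1, 0, 0, 0, 0, 1, 0, 0, 0, 0, 1]
}}

```text
time_s: 23.05
eef_pos: [477.7, 362.6, 141.9]
eef_rot: [3.142, 0.0, -3.118]
force: [0.1, -0.3, 0.5]
grip_width: 0.001
```

```bash
python3 -c "
from h import *
D(477,365,99,3.163)
save('wrist','w9.png'); save('side','s9.png',(200,110,440,290),3)"
```

```text
turn units 0.03 | shift units x 0.02 y 0.10 z 1.72 yaw -3.118
```

View pics/w9.png

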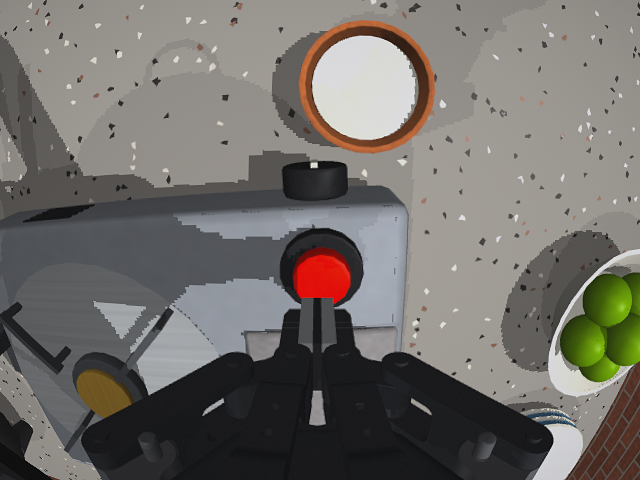

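View pics/s9.png

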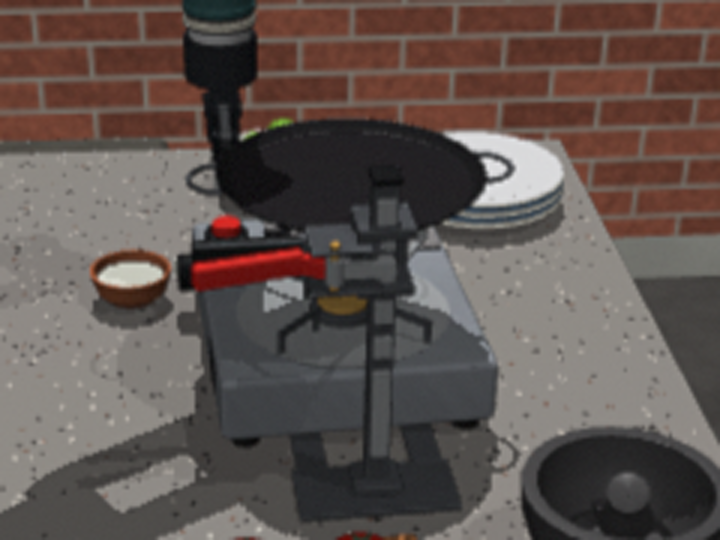

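Aligned over the button. I'll press down gradually.

Emit:
{"fn": "carry_out", "kwargs": {
  "series": [0, 0.1, 0.4, 0, 1, 0, 0, 0.4, 0, 1, 0, 0, 0.4, 0, 1, 0, 0, 0.2, 0, 1, 0, 0, 0.2, 0, 1, 0, 0, 0.1, 0, 1, 0, 0, 0, 0, 1, 0, 0, 0, 0, 1]
}}

```text
time_s: 23.95
eef_pos: [477.2, 365.3, 99.9]
eef_rot: [3.141, 0.0, -3.117]
force: [-2.4, -1.7, 4.8]
grip_width: 0.003
```

Emit:
{"fn": "carry_out", "kwargs": {
  "series": [0, 0, 0.1, 0, 1, 0, 0, 0.06, 0, 1, 0, 0, 0, 0, 1, 0, 0, 0, 0, 1]
}}

```text
time_s: 24.35
eef_pos: [477.6, 365.6, 98.9]
eef_rot: [3.14, 0.002, -3.117]
force: [-7.1, -4.2, 14.0]
grip_width: -0.0
```

Emit:
{"fn": "carry_out", "kwargs": {
  "series": [0, 0, 0, 0, 1, 0, 0, -0.5, 0, 1, 0, 0, -1, 0, 1, 0, 0, -1, 0, 1, 0, 0, -1, 0, 1, 0, 0, -1, 0, 1, 0, 0, -1, 0, 1, 0, 0, -1, 0, 0.6, 0, 0, -1, 0, 0, 0, 0, -1, 0, 0, 0, 0, -1, 0, 0, 0, 0, -0.5, 0, 0]
}}

```text
time_s: 25.55
eef_pos: [478.2, 365.8, 347.8]
eef_rot: [3.139, 0.004, -3.117]
force: [0.3, -0.1, 1.1]
grip_width: 0.841
```

```bash
python3 ign.py
cat > tom.py <<'E'
from h import *
import sys
np.set_printoptions(precision=1,suppress=True)
def toms(n):
    ci=cam(n); p,d=snapshot(n); cv2.imwrite("pics/tom_%s.png"%n,p[:,:,::-1]); W=cloud(n,d,ci)
    out=[]
    for m in masks_of("tomato1",n):
        if m["score"]<.3: continue
        w=W[m["region"]]; w=w[np.isfinite(w[:,0])]
        if len(w)<60: continue
        zt=np.percentile(w[:,2],97)
        k=w[(w[:,2]>zt-14)&(w[:,2]<zt+3)]
        # fit sphere cap-ish: least squares sphere on upper points
        A=np.c_[2*k,np.ones(len(k))]; s=np.linalg.lstsq(A,(k**2).sum(1),rcond=None)[0]
        out.append((s[0],s[1],zt,np.sqrt(max(0,s[3]+s[:3]@s[:3])),m["score"],len(w)))
        print(n,"c",s[:2],"bbox mid",(np.percentile(w,2,0)+np.percentile(w,98,0))[:2]/2,"top",zt,"R",out[-1][3],"sc",round(m["score"],2),len(w),np.array(m["bbox"]))
    return out
if __name__=="__main__":
    for n in sys.argv[1:]: toms(n)
E
python3 tom.py top side
```

```text
wrist 721 642 c [477.  366.5 106.3] [477.4 366.2 106.1] [30.3 30.9  4.5]
top 156 119 c [477.8 365.2 110.8] [477.9 365.6 108.3] [29.2 30.1 13. ]
turn units 0.03 | shift units x 0.05 y -0.07 z 5.89 yaw -3.117
top c [ 488.2 -211.2] bbox mid [ 487.4 -210.4] top 50.692389852087615 R 25.263296493072463 sc 0.95 365 [406.  267.   22.   23.7]
top c [ 496.  -340.5] bbox mid [ 495.3 -338.9] top 17.181712064644582 R 196.51715368341863 sc 0.6 4322 [432.9 237.3  60.7  98.3]
top c [ 477.4 -121.5] bbox mid [ 475.8 -120.9] top 51.09607230508353 R 25.246002642463925 sc 0.59 384 [368.4 270.3  22.2  21.8]
top c [ 574.1 -121.3] bbox mid [ 574.  -121.7] top 49.987867799663974 R 27.117756325947123 sc 0.59 386 [368.8 232.8  28.6  19.1]
top c [ 580.  -198.8] bbox mid [ 580.8 -199.7] top 50.306408637649 R 26.50533595639936 sc 0.58 432 [408.  233.   18.1  28.2]
side c [ 573.9 -126.3] bbox mid [ 572.8 -130.9] top 48.39152458593219 R 29.00301512836056 sc 0.86 367 [310.9 289.8  21.8  16.6]
side c [ 488.6 -215.9] bbox mid [ 487.6 -222.3] top 48.141405230957105 R 30.47458476113778 sc 0.86 448 [276.4 311.9  25.   20.5]
side c [ 477.4 -126. ] bbox mid [ 476.4 -130.8] top 48.82177565256528 R 29.59239498645022 sc 0.73 379 [270.8 288.2  22.4  20.3]
side c [582.    0.3] bbox mid [582.5 145.4] top 283.19870263546716 R 31.09408280942226 sc 0.72 3966 [263.6 146.2 103.3  63.3]
side c [ 579.9 -203.3] bbox mid [ 578.1 -205.6] top 48.217201758765356 R 30.236189423508797 sc 0.67 435 [313.3 308.5  25.4  20.1]
```

Emit:
{"fn": "carry_out", "kwargs": {
  "series": [0, 0, 0, 1, 0, 0, 0, 0, 1, 0, 0, 0, 0, 1, 0, 0, 0, 0, 1, 0, 0, 0, 0, 1, 0, 0, 0, 0, 1, 0, 0, 0, 0, 1, 0, 0, 0, 0, 1, 0, 0, 0, 0, 1, 0, 0, 0, 0, 1, 0, 0, 0, 0, 1, 0, 0, 0, 0, 1, 0]
}}

```text
time_s: 27.05
eef_pos: [477.0, 365.2, 343.1]
eef_rot: [-3.139, 0.0, 2.115]
force: [1.3, 0.4, 0.2]
grip_width: 1.001
```

Emit:
{"fn": "carry_out", "kwargs": {
  "series": [0, 0, 0, 1, 0, 0, 0, 0, 1, 0, 0, 0, 0, 1, 0, 0, 0, 0, 1, 0, 0, 0, 0, 1, 0, 0, 0, 0, 1, 0, 0, 0, 0, 0.3, 0, -0.8, 0, 0, 0, 0, -1, 0, 0, 0, 0, -1, 0, 0, 0, 0, -1, 0, 0, 0, 0, -1, 0, 0, 0, 0]
}}

```text
time_s: 28.25
eef_pos: [476.8, 244.3, 344.0]
eef_rot: [-3.14, 0.001, 1.57]
force: [-0.3, 0.2, 0.5]
grip_width: 0.999
```

Emit:
{"fn": "carry_out", "kwargs": {
  "series": [-1, 0, 0, 0, 0, -1, 0, 0, 0, 0, -1, 0, 0, 0, 0, -1, 0, 0, 0, 0, -1, 0, 0, 0, 0, -1, 0, 0, 0, 0, -1, 0, 0, 0, 0, -1, 0, 0, 0, 0, -1, 0, 0, 0, 0, -1, 0, 0, 0, 0, -1, 0, 0, 0, 0, -1, 0, 0, 0, 0]
}}

```text
time_s: 29.45
eef_pos: [476.2, -55.6, 344.1]
eef_rot: [-3.14, -0.0, 1.57]
force: [0.4, -0.2, 0.1]
grip_width: 0.996
```

```bash
python3 tom.py wrist; python3 -c "
from h import *
D(477.4,-123.5,150,1.571)"
```

```text
wrist c [ 488.  -211.6] bbox mid [ 488.5 -208.4] top 46.529366185958814 R 34.99830811132381 sc 0.95 1347 [307.4 275.9  41.6  41. ]
wrist c [ 579.8 -198.8] bbox mid [ 578.1 -195.3] top 46.4953478837433 R 35.07375540492526 sc 0.84 1315 [372.8 267.7  42.3  45.4]
wrist c [ 476.8 -120.9] bbox mid [ 476.1 -117.1] top 46.72641761627578 R 35.18087141905355 sc 0.77 1461 [297.9 214.   41.3  41.2]
wrist c [ 573.9 -120.9] bbox mid [ 571.6 -118.2] top 46.74008039581265 R 35.57811162577013 sc 0.6 1458 [371.8 210.9  43.1  43.4]
turn units -0.06 | shift units x -2.66 y 0.05 z 7.75 yaw 1.566
```

View pics/tom_wrist.png

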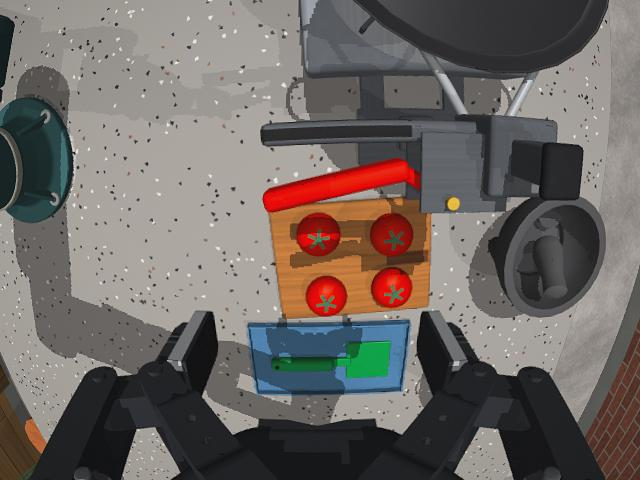

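Emit:
{"fn": "carry_out", "kwargs": {
  "series": [-1, 0, 0, 0, 0, -1, 0, 0, 0, 0, -0.66, 0, 0, -1, 0, 0, 0, 0, -1, 0, 0, 0, 0.5, -1, 0, 0, 0, 0.7, -1, 0, 0, 0, 0.7, -1, 0, 0, 0, 0.7, -1, 0, 0, 0, 0.7, -1, 0, 0, 0, 0.7, -1, 0, 0, 0, 0.7, -1, 0, 0, 0, 0.7, -1, 0]
}}

```text
time_s: 30.75
eef_pos: [476.2, -120.1, 208.7]
eef_rot: [3.141, -0.001, 2.447]
force: [0.4, -0.2, 0.3]
grip_width: 1.007
```

Emit:
{"fn": "carry_out", "kwargs": {
  "series": [0, 0, 0.5, -1, 0, 0, 0, 0.5, -1, 0, 0, 0, 0.5, -1, 0, 0, 0, 0.5, -0.4, 0.1, 0, 0, 0, 0, 0.1]
}}

```text
time_s: 31.25
eef_pos: [474.9, -119.8, 157.3]
eef_rot: [3.141, -0.006, 2.74]
force: [0.0, -0.5, -0.2]
grip_width: 0.905
```

```bash
python3 tom.py wrist; python3 -c "
from h import *
D(477,-122,60,2.74)"
```

```text
wrist c [ 574. -121.] bbox mid [ 569.2 -120.1] top 46.30942212761772 R 35.621771475407904 sc 0.93 3362 [327.3 296.4  65.7  65.7]
wrist c [ 476.7 -120.1] bbox mid [ 474.  -118.9] top 46.5870015817113 R 35.76228776081698 sc 0.8 4353 [281.6 195.9  71.5  69.5]
wrist c [ 494.8 -175.2] bbox mid [ 492.  -172.4] top 46.48371196073188 R 35.59102922695917 sc 0.65 3841 [228.7 239.8  70.4  68.2]
wrist c [ 579.8 -198.8] bbox mid [ 575.  -195.8] top 46.25104644874566 R 35.3134496155275 sc 0.59 2948 [249.5 333.1  64.7  58.5]
turn units -0.02 | shift units x -0.05 y -0.04 z 3.99 yaw 2.738
```

View pics/tom_wrist.png

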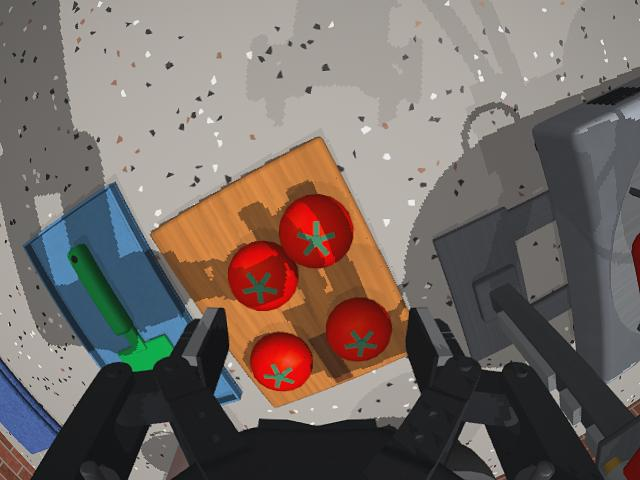

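```bash
python3 -c "
from h import *
D(495,-175.5,157,2.74)"
```

```text
turn units -0.02 | shift units x -1.55 y -1.73 z 0.11 yaw 2.738
```

Emit:
{"fn": "carry_out", "kwargs": {
  "series": [-0.8, -0.9, 0, 0, 0.1, -0.75, -0.83, 0, 0, 0.1, 0, 0, 0, 1, 0.1, 0, 0, 0, 1, 0.1, 0, 0, 0, 1, 0.1, 0, 0, 0, 1, 0.1, 0, 0, 0.2, 1, 0.1, 0, 0, 0.3, 1, 0.1, 0, 0, 0.3, 1, 0.1, 0, 0, 0.3, 1, 0.1, 0, 0, 0.3, 1, 0.1, 0, 0, 0.3, 0.8, 0.1]
}}

```text
time_s: 32.55
eef_pos: [495.8, -176.1, 118.4]
eef_rot: [3.14, 0.001, 1.88]
force: [-0.6, 0.6, 0.8]
grip_width: 0.902
```

Emit:
{"fn": "carry_out", "kwargs": {
  "series": [0, 0, 0, 0, 0.1, 0, 0, 0, 0, 0.1]
}}

```text
time_s: 32.75
eef_pos: [495.5, -176.1, 118.3]
eef_rot: [3.141, 0.001, 1.885]
force: [-0.5, 0.1, 0.7]
grip_width: 0.903
```

```bash
python3 tom.py wrist; python3 -c "
from h import *
D(495,-175.5,14,1.885)"
```

```text
wrist c [ 476.7 -120.2] bbox mid [ 476.6 -119. ] top 46.74746838282924 R 35.929655488606706 sc 0.96 6525 [273.7 115.   88.1  89.8]
wrist c [ 579.8 -198.7] bbox mid [ 575.9 -194.8] top 45.48021020818005 R 33.44602940378484 sc 0.92 3639 [376.5 262.5  80.3  81.7]
wrist c [ 574.  -121.1] bbox mid [ 570.7 -120.1] top 46.50789881957615 R 35.63057578095147 sc 0.8 5470 [408.7 163.6  83.5  83.4]
wrist c [ 494.9 -175.3] bbox mid [ 494.  -172.3] top 46.62233703328768 R 36.00533018188233 sc 0.72 5706 [276.  201.3  83.6  86.1]
wrist c [ 491.8 -321.4] bbox mid [ 494.  -322.7] top 14.409239797538595 R 223.3560421151194 sc 0.43 13395 [131.3 293.4 280.7 141.2]
wrist c [ 783.3 -134.2] bbox mid [ 767.6 -150.3] top 100.45131652841913 R 76.94082449177982 sc 0.42 8645 [563.  231.3  74.6 184.4]
turn units -0.01 | shift units x 0.04 y -0.02 z 4.18 yaw 1.884
```

View pics/tom_wrist.png

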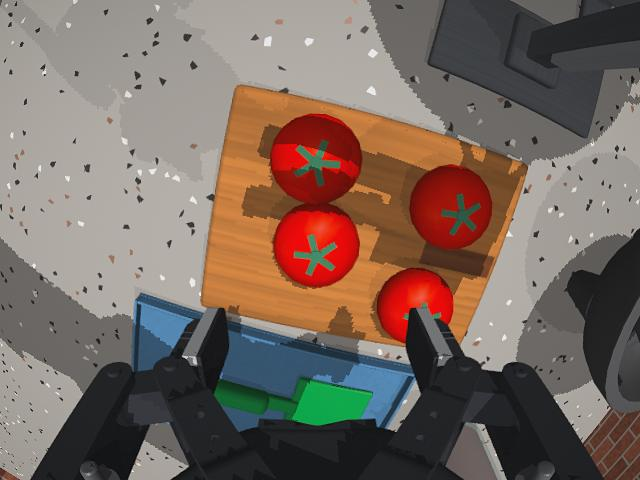

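Emit:
{"fn": "carry_out", "kwargs": {
  "series": [0.04, 0, 1, 0, 0.1, 0, 0, 1, 0, 0.1, 0, 0, 0.8, 0, 0.1, 0, 0, 0.6, 0, 0.1, 0, 0, 0.4, 0, 0.1, 0, 0, 0.33, 0, 0.1, 0, 0, 0, 0, 0.1, 0, 0, 0, 0, 0.2, 0, 0, 0, 0, 0.3, 0, 0, 0, 0, 0.5, 0, 0, 0, 0, 0.5]
}}

```text
time_s: 33.95
eef_pos: [496.0, -175.7, 16.0]
eef_rot: [3.139, 0.002, 1.883]
force: [-0.8, 0.2, 5.0]
grip_width: 0.655
```

```bash
python3 -c "
from h import *
save('wrist','w10.png'); print(st())"
```

```text
{'time_s': np.float64(34.0), 'joint_pos': array([-0.448,  0.179,  1.714,  0.   ,  1.246, -0.761]), 'eef_pos': array([ 495.962, -175.708,   16.004]), 'eef_rot': array([3.139e+00, 2.000e-03, 1.883e+00]), 'force': array([-0.58 ,  0.336,  6.079]), 'grip_width': np.float64(0.649)}
```

View pics/w10.png

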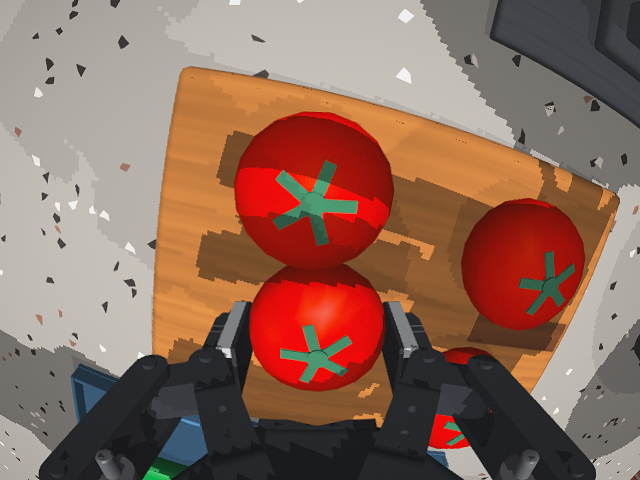

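Emit:
{"fn": "carry_out", "kwargs": {
  "series": [0, 0, 0, 0, 0.7, 0, 0, 0, 0, 0.7, 0, 0, -0.2, 0, 0.7, 0, 0, -0.4, 0, 0.7, 0, 0, -0.4, 0, 0.7, 0, 0, -0.4, 0, 0.7, 0, 0, 0, 0, 0.7]
}}

```text
time_s: 34.7
eef_pos: [496.2, -175.8, 51.7]
eef_rot: [3.138, 0.003, 1.883]
force: [0.2, -0.3, -0.4]
grip_width: 0.647
```

```bash
python3 -c "
from h import *
save('wrist','w11.png'); save('side','s11.png',(200,210,440,380),3)
D(495,-175,350,1.885)"
```

```text
turn units -0.02 | shift units x 0.01 y 0.00 z -12.01 yaw 1.883
```

View pics/w11.png

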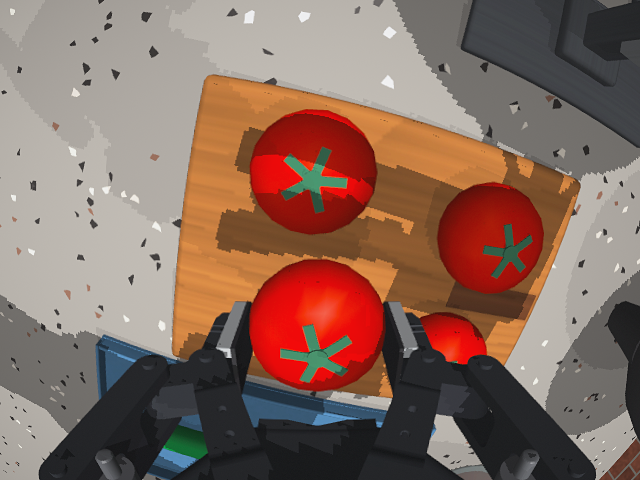

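View pics/s11.png

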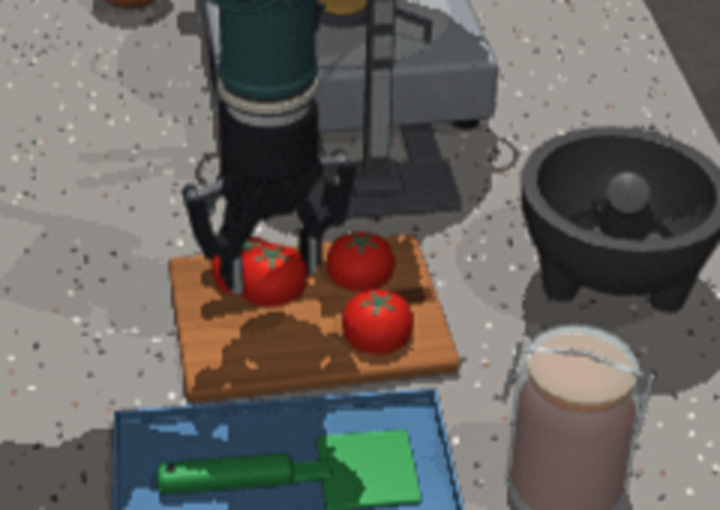

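Emit:
{"fn": "carry_out", "kwargs": {
  "series": [0, 0, -1, 0, 0.7, 0, 0, -1, 0, 0.7, 0, 0, -1, 0, 0.7, 0, 0, -1, 0, 0.7, 0, 0, -1, 0, 0.7, 0, 0, -1, 0, 0.7, 0, 0, -1, 0, 0.7, 0, 0, -1, 0, 0.7, 0, 0, -1, 0, 0.7, 0, 0, -1, 0, 0.7, 0, 0, -1, 0, 0.7, 0, 0, -1, 0, 0.7]
}}

```text
time_s: 36.0
eef_pos: [494.5, -175.1, 349.5]
eef_rot: [-3.141, -0.001, 1.883]
force: [-0.5, 0.3, 0.1]
grip_width: 0.65
```

Emit:
{"fn": "carry_out", "kwargs": {
  "series": [0.9, 0.79, 0, 0, 0.7, 0.9, 0.79, 0, 0, 0.7, 0.9, 0.79, 0, 0, 0.7, 0.9, 0.79, 0, 0, 0.7, 0.9, 0.79, 0, 0, 0.7, 0.9, 0.79, 0, 0, 0.7, 0.9, 0.79, 0, 0, 0.7, 0.9, 0.79, 0, 0, 0.7, 0.9, 0.79, 0, 0, 0.7, 0.9, 0.79, 0, 0, 0.7, 0.9, 0.79, 0, 0, 0.7, 0.9, 0.79, 0, 0, 0.7]
}}

```text
time_s: 37.2
eef_pos: [637.6, 155.8, 348.2]
eef_rot: [-3.14, -0.0, 1.883]
force: [0.1, -0.4, -0.8]
grip_width: 0.655
```

```bash
cat > com.py <<'E'
from h import *
from scipy.optimize import least_squares
np.set_printoptions(precision=1,suppress=True)
import sys
zlo=float(sys.argv[1])
ci=cam("wrist"); p,d=snapshot("wrist"); cv2.imwrite("pics/com.png",p[:,:,::-1]); W=cloud("wrist",d,ci); X,Y,Z=W[...,0],W[...,1],W[...,2]
with np.errstate(all='ignore'):
    m=(abs(Z-zlo-4)<12)&(np.hypot(X-595,Y-197)<150)&(Y>60)&(p.max(-1)<110)
w=W[m]; c0=np.array([595,197.]); a=np.arctan2(w[:,1]-c0[1],w[:,0]-c0[0]); r=np.linalg.norm(w[:,:2]-c0,axis=1); B=[]
for k in range(72):
    s=np.where((a>-np.pi+k*np.pi/36)&(a<=-np.pi+(k+1)*np.pi/36))[0]
    if len(s)>8:
        rr=np.sort(r[s])[-4]
        if rr>115: B.append(w[s[np.argsort(r[s])[-4]]])
B=np.array(B); f=least_squares(lambda v:np.hypot(B[:,0]-v[0],B[:,1]-v[1])-v[2],[595,197,130],loss='soft_l1',f_scale=1)
fl=w[r<100]
print("comal c",f.x,"n",len(B),"rms",np.sqrt(2*f.cost/len(B)),"flat z",np.median(fl[:,2]))
E
python3 com.py 231; python3 -c "
from h import *
D(637,155,232,1.885)"
```

```text
comal c [595.  197.3 128.6] n 60 rms 2.578844688017937 flat z 231.2480538562737
turn units 0.04 | shift units x -0.19 y -0.13 z 4.58 yaw 1.889
```

View pics/com.png

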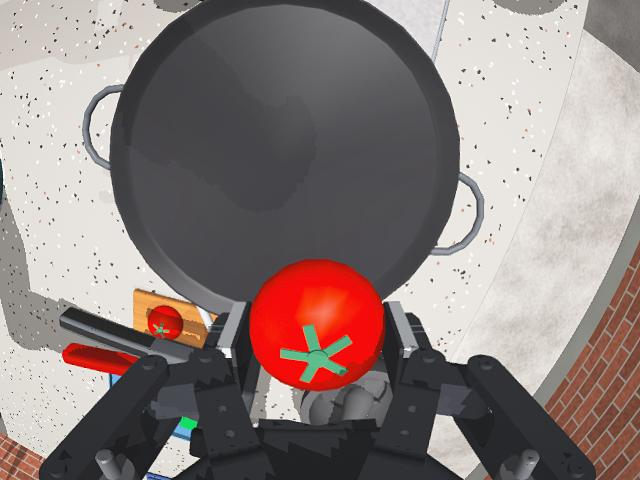

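Emit:
{"fn": "carry_out", "kwargs": {
  "series": [-0.1, -0.05, 0.8, 0, 0.7, 0, 0, 1, 0, 0.7, 0, 0, 1, 0, 0.7, 0, 0, 0.8, 0, 0.7, 0, 0, 0.4, 0, 0.7, 0, 0, 0.3, 0, 0.7, 0, 0, 0.1, 0, 0.7, 0, 0, 0, 0, 0.7, 0, 0, 0, 0, 0.7]
}}

```text
time_s: 38.15
eef_pos: [637.4, 151.9, 240.7]
eef_rot: [3.139, 0.0, 1.883]
force: [0.2, -0.1, -0.5]
grip_width: 0.652
```

Emit:
{"fn": "carry_out", "kwargs": {
  "series": [0, 0, 0.1, 0, 0.7, 0, 0, 0.1, 0, 0.7, 0, 0, 0, 0, 0.7, 0, 0, 0, 0, 0.7]
}}

```text
time_s: 38.55
eef_pos: [636.9, 151.9, 234.2]
eef_rot: [-3.141, -0.0, 1.883]
force: [0.8, 0.5, -0.4]
grip_width: 0.653
```

Emit:
{"fn": "carry_out", "kwargs": {
  "series": [0, 0, 0.08, 0, 0.7, 0, 0, 0, 0, 0.7, 0, 0, 0, 0, 0.7]
}}

```text
time_s: 38.85
eef_pos: [637.0, 151.8, 232.4]
eef_rot: [3.141, -0.0, 1.883]
force: [0.3, -0.5, -0.4]
grip_width: 0.651
```

Emit:
{"fn": "carry_out", "kwargs": {
  "series": [0, 0, 0.04, 0, 0.7, 0, 0, 0, 0, 0.7, 0, 0, 0, 0, 0.32, 0, 0, 0, 0, 0.27, 0, 0, 0, 0, 0.2, 0, 0, 0, 0, 0.2, 0, 0, -0.4, 0, 0.2, 0, 0, -0.8, 0, 0.2, 0, 0, -1, 0, 0.2, 0, 0, -1, 0, 0.2, 0, 0, -1, 0, 0.2, 0, 0, 0, 0, 0.2]
}}

```text
time_s: 40.05
eef_pos: [638.0, 152.0, 342.5]
eef_rot: [3.132, 0.002, 1.883]
force: [-0.0, 0.5, -0.6]
grip_width: 0.794
```

```bash
python3 tom.py wrist
```

```text
wrist c [636.9 152.3] bbox mid [636.  155.3] top 261.9778704778539 R 35.80659856181686 sc 0.92 5452 [271.2 199.8  86.7  82. ]
wrist c [ 476.4 -118.3] bbox mid [ 478.7 -110.6] top 46.66564941689949 R 34.21696276499937 sc 0.85 954 [144.1 305.3  34.8  32.9]
wrist c [ 773.9 -102. ] bbox mid [ 786.7 -115.9] top 100.82473015398212 R 65.55637223313204 sc 0.49 6336 [297.1 350.2 111.5  81.4]
```

View pics/tom_wrist.png

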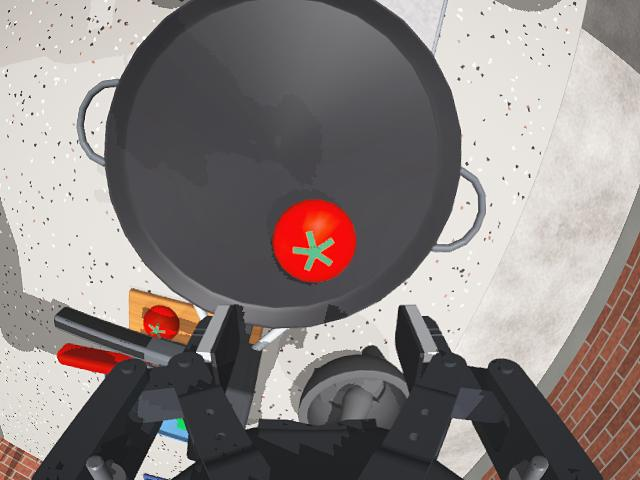

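Emit:
{"fn": "carry_out", "kwargs": {
  "series": [0, 0, -0.6, 0, 0.1, -1, -0.52, 0, 0, 0.1, -1, -0.52, 0, 0, 0.1, -1, -0.52, 0, 0, 0.1, -1, -0.52, 0, 0, 0.1, -1, -0.52, 0, 0, 0.1, -1, -0.52, 0, 0, 0.1, -1, -0.52, 0, 0, 0.1, -1, -0.52, 0, 0, 0.1, -1, -0.52, 0, 0, 0.1, -1, -0.52, 0, 0, 0.1, -1, -0.52, 0, 0, 0.1]
}}

```text
time_s: 41.35
eef_pos: [584.6, -154.7, 348.8]
eef_rot: [-3.138, -0.003, 1.883]
force: [-0.4, 0.9, -0.0]
grip_width: 0.899
```

Emit:
{"fn": "carry_out", "kwargs": {
  "series": [-1, -0.52, 0, 0, 0.1, -0.6, -0.3, 0.6, 0, 0.1, 0, 0, 1, 0, 0.1, 0, 0, 1, 0, 0.1, 0, 0, 1, 0, 0.1, 0, 0, 1, 0, 0.1, 0, 0, 1, 0, 0.1, 0, 0, 1, 0, 0.1, 0, 0, 1, 0, 0.1, 0, 0, 1, 0, 0.1, 0, 0, 0.8, 0, 0.1, 0, 0, 0, 0, 0.1]
}}

```text
time_s: 42.55
eef_pos: [574.5, -196.1, 109.5]
eef_rot: [-3.133, -0.008, 1.883]
force: [0.2, -0.3, -0.4]
grip_width: 0.901
```

```bash
python3 tom.py wrist; python3 -c "
from h import *
D(580,-199,16,1.885)"
```

```text
wrist c [ 476.1 -119.1] bbox mid [ 478.8 -118.9] top 46.74476164918423 R 35.77919892664533 sc 0.93 6628 [159.2  49.8  93.4  88.7]
wrist c [ 579.9 -199. ] bbox mid [ 578.7 -195.9] top 46.54431676779314 R 35.860332514915314 sc 0.83 6011 [279.1 213.7  91.4  89.8]
wrist c [ 574.1 -121.1] bbox mid [ 573.3 -120.8] top 46.76223643642551 R 35.94501236655214 sc 0.69 7093 [308.7  91.8  99.2  95.3]
turn units -0.02 | shift units x -0.10 y 0.09 z 3.94 yaw 1.883
```

View pics/tom_wrist.png

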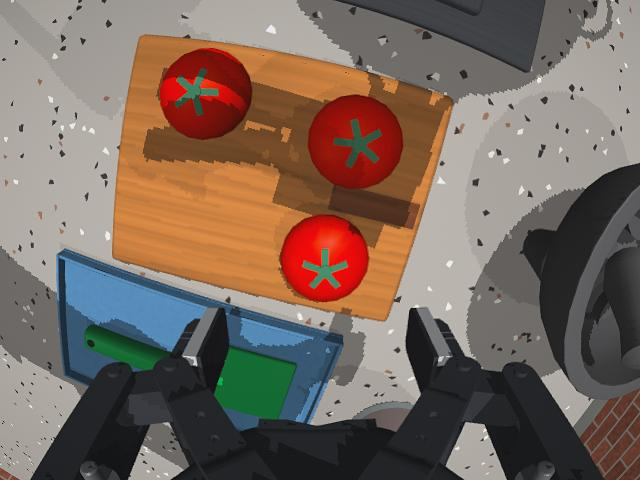

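Emit:
{"fn": "carry_out", "kwargs": {
  "series": [-0.1, 0.06, 1, 0, 0.1, 0, 0, 1, 0, 0.1, 0, 0, 0.8, 0, 0.1, 0, 0, 0.5, 0, 0.1, 0, 0, 0.4, 0, 0.1, 0, 0, 0.24, 0, 0.1, 0, 0, 0, 0, 0.1, 0, 0, 0, 0, 0.2, 0, 0, 0, 0, 0.3, 0, 0, 0, 0, 0.5, 0, 0, 0, 0, 0.7, 0, 0, 0, 0, 0.7]
}}

```text
time_s: 43.85
eef_pos: [581.5, -200.6, 19.7]
eef_rot: [3.139, 0.002, 1.883]
force: [-0.6, 0.8, 6.1]
grip_width: 0.65
```

Emit:
{"fn": "carry_out", "kwargs": {
  "series": [0, 0, 0, 0, 0.7, 0, 0, -0.2, 0, 0.7, 0, 0, -0.4, 0, 0.7, 0, 0, -0.4, 0, 0.7, 0, 0, 0, 0, 0.7]
}}

```text
time_s: 44.35
eef_pos: [581.7, -200.7, 45.2]
eef_rot: [3.138, 0.003, 1.883]
force: [0.2, -0.7, -0.0]
grip_width: 0.648
```

```bash
python3 -c "
from h import *
save('wrist','w12.png'); 
D(580,-199,350,1.885)"
```

```text
turn units -0.02 | shift units x 0.07 y -0.03 z -12.23 yaw 1.883
```

View pics/w12.png

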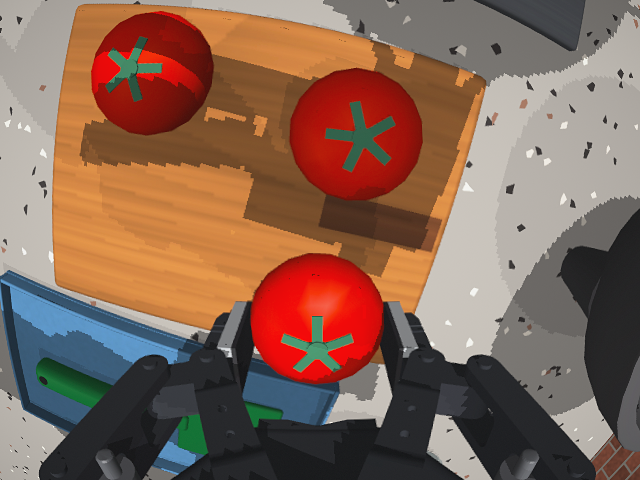

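Emit:
{"fn": "carry_out", "kwargs": {
  "series": [0, 0, -1, 0, 0.7, 0, 0, -1, 0, 0.7, 0, 0, -1, 0, 0.7, 0, 0, -1, 0, 0.7, 0, 0, -1, 0, 0.7, 0, 0, -1, 0, 0.7, 0, 0, -1, 0, 0.7, 0, 0, -1, 0, 0.7, 0, 0, -1, 0, 0.7, 0, 0, -1, 0, 0.7, 0, 0, -1, 0, 0.7, 0, 0, -1, 0, 0.7]
}}

```text
time_s: 45.6
eef_pos: [580.1, -200.0, 343.2]
eef_rot: [-3.141, -0.001, 1.883]
force: [0.1, 0.0, -0.5]
grip_width: 0.648
```

Emit:
{"fn": "carry_out", "kwargs": {
  "series": [0, 0, -0.5, 0, 0.7, 0.95, 0.45, 0, 0, 0.7, 0.95, 0.45, 0, 0, 0.7, 0.95, 0.45, 0, 0, 0.7, 0.95, 0.45, 0, 0, 0.7, 0.95, 0.45, 0, 0, 0.7, 0.95, 0.45, 0, 0, 0.7, 0.95, 0.45, 0, 0, 0.7, 0.95, 0.45, 0, 0, 0.7, 0.95, 0.45, 0, 0, 0.7, 0.95, 0.45, 0, 0, 0.7, 0.95, 0.45, 0, 0, 0.7]
}}

```text
time_s: 46.8
eef_pos: [617.8, 87.6, 354.7]
eef_rot: [-3.141, -0.0, 1.883]
force: [0.6, 0.3, -0.2]
grip_width: 0.644
```

Emit:
{"fn": "carry_out", "kwargs": {
  "series": [0.95, 0.45, 0, 0, 0.7, 0.95, 0.45, 0, 0, 0.7, 0.95, 0.45, 0, 0, 0.7, 0.95, 0.45, 0, 0, 0.7, 0.95, 0.45, 0, 0, 0.7, 0.83, 0.34, 0, 0, 0.7, 0, 0, 0.5, 0, 0.7, 0, 0, 1, 0, 0.7, 0, 0, 1, 0, 0.7, 0, 0, 0, 0, 0.7, 0, 0, 0, 0, 0.7]
}}

```text
time_s: 47.9
eef_pos: [636.3, 239.1, 292.1]
eef_rot: [-3.14, -0.0, 1.883]
force: [0.2, 0.4, 0.2]
grip_width: 0.644
```

```bash
python3 com.py 231; python3 -c "
from h import *
D(637,239,235.3,1.885)"
```

```text
comal c [594.6 197.9 128.6] n 56 rms 2.244042553865055 flat z 229.75844231824217
turn units -0.02 | shift units x -0.01 y 0.00 z 2.34 yaw 1.883
```

View pics/com.png

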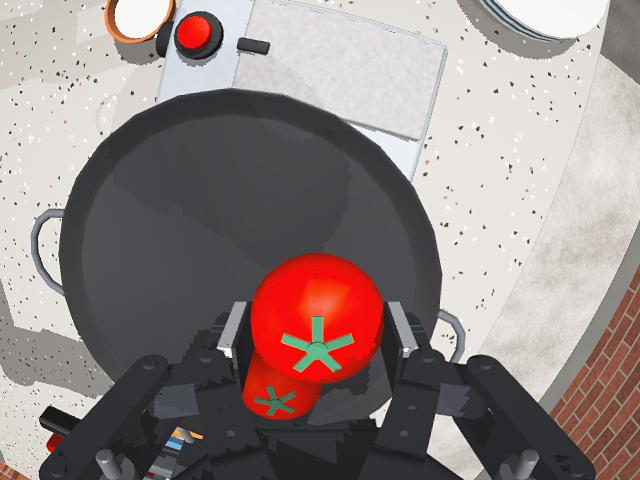

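Emit:
{"fn": "carry_out", "kwargs": {
  "series": [0, 0, 0.7, 0, 0.7, 0, 0, 0.7, 0, 0.7, 0, 0, 0.5, 0, 0.7, 0, 0, 0.3, 0, 0.7, 0, 0, 0, 0, 0.7, 0, 0, 0, 0, 0.7, 0, 0, 0, 0, 0.7]
}}

```text
time_s: 48.65
eef_pos: [637.0, 239.3, 239.3]
eef_rot: [3.139, -0.0, 1.883]
force: [-0.1, 0.2, -1.0]
grip_width: 0.645
```

Emit:
{"fn": "carry_out", "kwargs": {
  "series": [0, 0, 0.12, 0, 0.7, 0, 0, 0, 0, 0.7, 0, 0, 0.06, 0, 0.7, 0, 0, 0, 0, 0.7, 0, 0, 0, 0, 0.7]
}}

```text
time_s: 49.15
eef_pos: [636.7, 239.2, 233.7]
eef_rot: [3.141, -0.0, 1.883]
force: [-0.0, -0.2, 0.4]
grip_width: 0.642
```

Emit:
{"fn": "carry_out", "kwargs": {
  "series": [0, 0, 0.06, 0, 0.7, 0, 0, 0, 0, 0.7, 0, 0, 0, 0, 0.7]
}}

```text
time_s: 49.45
eef_pos: [636.7, 239.3, 233.5]
eef_rot: [3.139, -0.0, 1.883]
force: [-0.5, 0.0, 6.3]
grip_width: 0.642
```

Contact. Releasing.

Emit:
{"fn": "carry_out", "kwargs": {
  "series": [0, 0, 0, 0, 0.32, 0, 0, 0, 0, 0.27, 0, 0, 0, 0, 0.2, 0, 0, 0, 0, 0.2, 0, 0, -0.4, 0, 0.2, 0, 0, -0.8, 0, 0.2, 0, 0, -1, 0, 0.2, 0, 0, -1, 0, 0.2, 0, 0, -1, 0, 0.2, 0, 0, -0.4, 0, 0.2, 0, 0, 0, 0, 0.2]
}}

```text
time_s: 50.55
eef_pos: [637.0, 239.3, 349.7]
eef_rot: [3.137, 0.0, 1.883]
force: [-0.3, -0.1, 0.3]
grip_width: 0.8
```

```bash
python3 tom.py wrist; python3 com.py 230; python3 -c "
from h import *
D(574,-121,16,2.4)"
```

```text
wrist c [637.1 152.4] bbox mid [636.  157.3] top 260.251604892271 R 35.56754799277092 sc 0.86 3823 [247.6 300.   73.7  66.4]
wrist c [580.6 231.1] bbox mid [512.9  56.5] top 404.325567463037 R 3.9907053255037184 sc 0.74 237 [142.8 351.4  22.5  16.1]
wrist c [636.3 240.9] bbox mid [635.5 243.8] top 260.3132890988172 R 35.80848553730643 sc 0.66 5073 [274.9 194.5  84.5  83.1]
comal c [594.8 197.7 128.6] n 68 rms 1.9053352851974639 flat z 228.063129945338
turn units -5.92 | shift units x -7.89 y -12.31 z 13.16 yaw 1.883
```

View pics/tom_wrist.png

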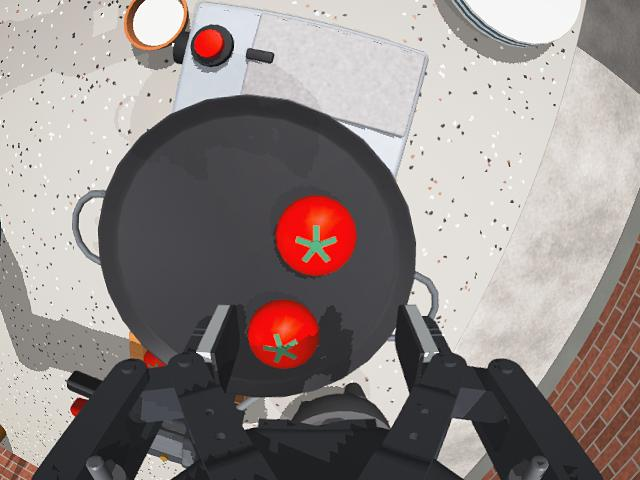

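Emit:
{"fn": "carry_out", "kwargs": {
  "series": [0, 0, -0.1, -1, 0.1, 0, 0, -0.1, -1, 0.1, 0, 0, -0.1, -1, 0.1, 0, 0, 0, -1, 0.1, 0, 0, 0, -1, 0.1, 0, 0, 0, -0.9, 0.1, -0.6, -0.93, 0, 0, 0.1, -0.6, -0.93, 0, 0, 0.1, -0.6, -0.93, 0, 0, 0.1, -0.6, -0.93, 0, 0, 0.1, -0.6, -0.93, 0, 0, 0.1, -0.6, -0.93, 0, 0, 0.1]
}}

```text
time_s: 51.9
eef_pos: [607.6, 74.5, 352.1]
eef_rot: [-3.139, -0.003, 2.398]
force: [1.0, -0.2, -0.0]
grip_width: 0.896
```

Emit:
{"fn": "carry_out", "kwargs": {
  "series": [-0.6, -0.93, 0, 0, 0.1, -0.6, -0.93, 0, 0, 0.1, -0.6, -0.93, 0, 0, 0.1, -0.6, -0.93, 0, 0, 0.1, -0.6, -0.93, 0, 0, 0.1, -0.6, -0.95, 0, 0, 0.1, -0.6, -1, 0, 0, 0.1, 0, 0, 1, 0, 0.1, 0, 0, 1, 0, 0.1, 0, 0, 1, 0, 0.1, 0, 0, 1, 0, 0.1, 0, 0, 1, 0, 0.1]
}}

```text
time_s: 53.1
eef_pos: [572.9, -116.7, 226.1]
eef_rot: [-3.14, -0.003, 2.398]
force: [0.0, 0.2, 0.6]
grip_width: 0.9
```

Emit:
{"fn": "carry_out", "kwargs": {
  "series": [0, 0, 1, 0, 0.1, 0, 0, 1, 0, 0.1, 0, 0, 1, 0, 0.1, 0, 0, 1, 0, 0.1, 0, 0, 0, 0, 0.1, 0, 0, 0, 0, 0.1]
}}

```text
time_s: 53.7
eef_pos: [573.0, -116.7, 128.0]
eef_rot: [-3.14, -0.003, 2.398]
force: [-0.3, -0.3, 0.9]
grip_width: 0.898
```

```bash
python3 tom.py wrist; python3 -c "
from h import *
D(574,-121,16,2.4)"
```

```text
wrist c [ 476.1 -119. ] bbox mid [ 477.3 -116.7] top 46.70503662288726 R 35.74857330037688 sc 0.93 5683 [175.4 100.9  83.8  84.9]
wrist c [ 574.1 -121. ] bbox mid [ 571.9 -118.7] top 46.51268754746514 R 35.679313565896855 sc 0.6 5368 [275.3 205.5  77.8  82. ]
turn units -0.02 | shift units x -0.09 y -0.13 z 4.59 yaw 2.398
```

View pics/tom_wrist.png

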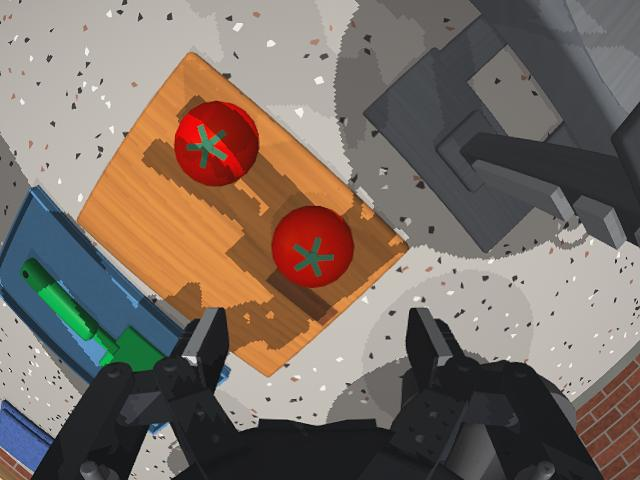

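Emit:
{"fn": "carry_out", "kwargs": {
  "series": [-0.09, -0.13, 1, 0, 0.1, 0, 0, 1, 0, 0.1, 0, 0, 1, 0, 0.1, 0, 0, 0.8, 0, 0.1, 0, 0, 0.5, 0, 0.1, 0, 0, 0.25, 0, 0.1, 0, 0, 0, 0, 0.1, 0, 0, 0, 0, 0.2, 0, 0, 0, 0, 0.3, 0, 0, 0, 0, 0.5, 0, 0, 0, 0, 0.7, 0, 0, 0, 0, 0.7]
}}

```text
time_s: 55.0
eef_pos: [574.8, -121.3, 17.8]
eef_rot: [3.14, 0.004, 2.398]
force: [-0.5, 0.4, 6.1]
grip_width: 0.653
```

Emit:
{"fn": "carry_out", "kwargs": {
  "series": [0, 0, 0, 0, 0.7, 0, 0, -0.2, 0, 0.7, 0, 0, -0.4, 0, 0.7, 0, 0, -0.4, 0, 0.7, 0, 0, 0, 0, 0.7]
}}

```text
time_s: 55.5
eef_pos: [574.9, -121.3, 42.9]
eef_rot: [3.14, 0.004, 2.398]
force: [0.8, 1.0, 0.0]
grip_width: 0.653
```

```bash
python3 -c "
from h import *
save('wrist','w13.png'); 
D(553,155,350,2.4)"
```

```text
turn units -0.02 | shift units x 8.09 y 7.57 z -12.32 yaw 2.398
```

View pics/w13.png

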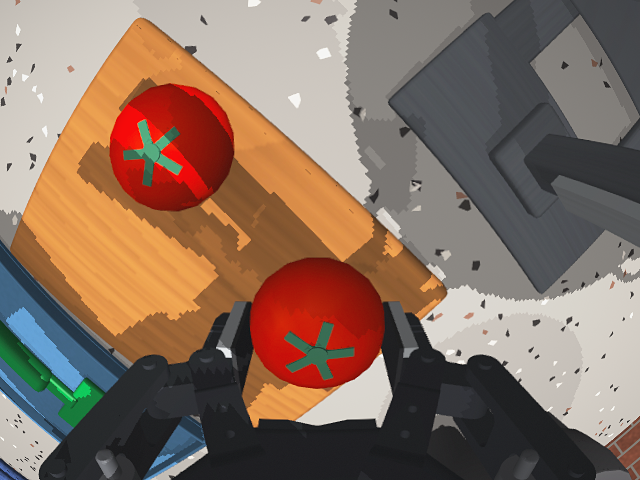

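Emit:
{"fn": "carry_out", "kwargs": {
  "series": [0, 0, -1, 0, 0.7, 0, 0, -1, 0, 0.7, 0, 0, -1, 0, 0.7, 0, 0, -1, 0, 0.7, 0, 0, -1, 0, 0.7, 0, 0, -1, 0, 0.7, 0, 0, -1, 0, 0.7, 0, 0, -1, 0, 0.7, 0, 0, -1, 0, 0.7, 0, 0, -1, 0, 0.7, 0, 0, -1, 0, 0.7, 0, 0, -1, 0, 0.7]
}}

```text
time_s: 56.75
eef_pos: [573.2, -120.8, 341.0]
eef_rot: [-3.141, -0.001, 2.398]
force: [0.7, 0.2, -0.9]
grip_width: 0.646
```

Emit:
{"fn": "carry_out", "kwargs": {
  "series": [0, 0, -0.5, 0, 0.7, 0.94, 0.91, 0, 0, 0.7, 0.94, 0.91, 0, 0, 0.7, 0.94, 0.91, 0, 0, 0.7, 0.94, 0.91, 0, 0, 0.7, 0.94, 0.91, 0, 0, 0.7, 0.94, 0.91, 0, 0, 0.7, 0.94, 0.91, 0, 0, 0.7, 0.94, 0.91, 0, 0, 0.7, 0.94, 0.91, 0, 0, 0.7, 0.94, 0.91, 0, 0, 0.7, 0.94, 0.91, 0, 0, 0.7]
}}

```text
time_s: 57.95
eef_pos: [552.2, 239.6, 351.9]
eef_rot: [-3.14, -0.001, 2.398]
force: [0.9, -0.1, -1.4]
grip_width: 0.649
```

Emit:
{"fn": "carry_out", "kwargs": {
  "series": [0, 0, 1, 0, 0.7, 0, 0, 1, 0, 0.7, 0, 0, 1, 0, 0.7, 0, 0, 0.8, 0, 0.7, 0, 0, 0.5, 0, 0.7, 0, 0, 0.2, 0, 0.7, 0, 0, 0, 0, 0.7, 0, 0, 0, 0, 0.7, 0, 0, 0, 0, 0.7]
}}

```text
time_s: 58.85
eef_pos: [553.2, 238.4, 242.2]
eef_rot: [3.139, 0.001, 2.398]
force: [0.5, -1.4, -0.8]
grip_width: 0.649
```

```bash
python3 com.py 229; python3 -c "
from h import *
D(553,239,231,2.4)"
```

```text
comal c [594.9 197.7 128.9] n 44 rms 2.4547617487450073 flat z 227.9829935061666
turn units -0.02 | shift units x 0.02 y 0.01 z 0.44 yaw 2.398
```

View pics/com.png

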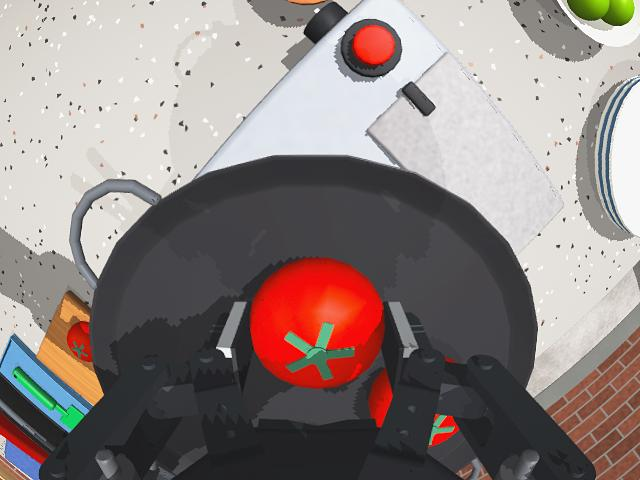

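Emit:
{"fn": "carry_out", "kwargs": {
  "series": [0, 0, 0.2, 0, 0.7, 0, 0, 0.16, 0, 0.7, 0, 0, 0, 0, 0.7, 0, 0, 0, 0, 0.7]
}}

```text
time_s: 59.3
eef_pos: [552.5, 238.3, 231.3]
eef_rot: [-3.141, -0.0, 2.398]
force: [0.1, 0.1, -0.9]
grip_width: 0.648
```

Emit:
{"fn": "carry_out", "kwargs": {
  "series": [0, 0, 0.05, 0, 0.7, 0, 0, 0, 0, 0.7, 0, 0, 0, 0, 0.7]
}}

```text
time_s: 59.6
eef_pos: [552.5, 238.3, 231.2]
eef_rot: [3.141, 0.0, 2.398]
force: [-2.4, -0.8, 4.4]
grip_width: 0.649
```

Emit:
{"fn": "carry_out", "kwargs": {
  "series": [0, 0, 0, 0, 0.32, 0, 0, 0, 0, 0.27, 0, 0, 0, 0, 0.2, 0, 0, 0, 0, 0.2, 0, 0, -0.4, 0, 0.2, 0, 0, -0.8, 0, 0.2, 0, 0, -1, 0, 0.2, 0, 0, -1, 0, 0.2, 0, 0, -1, 0, 0.2, 0, 0, -0.4, 0, 0.2, 0, 0, 0, 0, 0.2]
}}

```text
time_s: 60.7
eef_pos: [553.1, 238.5, 347.9]
eef_rot: [3.137, 0.002, 2.398]
force: [-0.4, 1.2, 0.4]
grip_width: 0.797
```

```bash
python3 tom.py wrist; python3 com.py 229; python3 -c "
from h import *
D(476,-119,16,2.4)"
```

```text
wrist c [553.  239.2] bbox mid [550.6 241.2] top 260.0149214908767 R 35.74047318079697 sc 0.73 5072 [277.2 193.3  78.4  85.7]
wrist c [636.8 152.5] bbox mid [632.7 156.6] top 259.79849015656856 R 34.88745893046608 sc 0.73 3383 [276.3 337.9  66.4  64.6]
wrist c [ 476.4 -118.5] bbox mid [ 475.6 -115. ] top 46.52622570317188 R 34.34615066999101 sc 0.68 942 [103.4 287.4  31.9  35.9]
wrist c [636.1 240.9] bbox mid [628.4 243. ] top 259.8647093475862 R 35.07533198278006 sc 0.65 3389 [353.6 270.2  74.4  77. ]
wrist c [600.6  16. ] bbox mid [579.7 155.3] top 279.9182279544107 R 26.280147824759855 sc 0.36 58116 [ 38.4 140.2 434.6 339.6]
comal c [594.3 198.  128.4] n 64 rms 1.8532175251399046 flat z 227.68770995217477
turn units -0.02 | shift units x -7.40 y -12.60 z 13.10 yaw 2.398
```

View pics/tom_wrist.png

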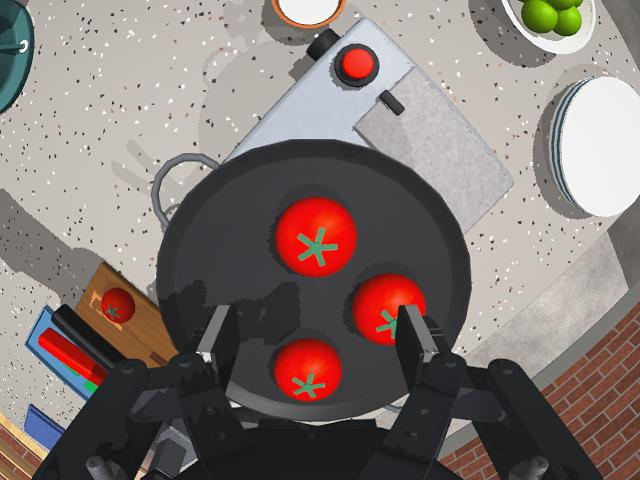

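Emit:
{"fn": "carry_out", "kwargs": {
  "series": [-0.57, -0.97, 0, 0, 0.1, -0.57, -0.97, 0, 0, 0.1, -0.57, -0.97, 0, 0, 0.1, -0.57, -0.97, 0, 0, 0.1, -0.57, -0.97, 0, 0, 0.1, -0.57, -0.97, 0, 0, 0.1, -0.57, -0.97, 0, 0, 0.1, -0.57, -0.97, 0, 0, 0.1, -0.57, -0.97, 0, 0, 0.1, -0.57, -0.97, 0, 0, 0.1, -0.57, -0.97, 0, 0, 0.1, -0.57, -0.97, 0, 0, 0.1]
}}

```text
time_s: 62.05
eef_pos: [480.6, -92.6, 343.3]
eef_rot: [-3.14, -0.003, 2.398]
force: [1.2, -1.0, 0.8]
grip_width: 0.896
```

Emit:
{"fn": "carry_out", "kwargs": {
  "series": [-0.56, -0.96, 0, 0, 0.1, 0, 0, 0.5, -1, 0.1, 0, 0, 1, -1, 0.1, 0, 0, 1, -1, 0.1, 0, 0, 1, 0, 0.1, 0, 0, 1, 0, 0.1, 0, 0, 1, 0, 0.1, 0, 0, 1, 0, 0.1, 0, 0, 1, 0, 0.1, 0, 0, 1, 0, 0.1, 0, 0, 0, 0, 0.1, 0, 0, 0, 0, 0.1]
}}

```text
time_s: 63.25
eef_pos: [474.6, -118.4, 131.7]
eef_rot: [-3.141, -0.003, 2.66]
force: [-0.1, -0.3, 0.5]
grip_width: 0.9
```

```bash
python3 tom.py wrist; python3 -c "
from h import *
D(476.2,-119,16,2.66)"
```

```text
wrist c [ 476.  -118.9] bbox mid [ 473.3 -117.2] top 46.60751105582305 R 35.82749121504283 sc 0.91 5180 [278.7 201.   78.   77.6]
turn units -0.00 | shift units x -0.00 y 0.00 z 4.72 yaw 2.66
```

View pics/tom_wrist.png

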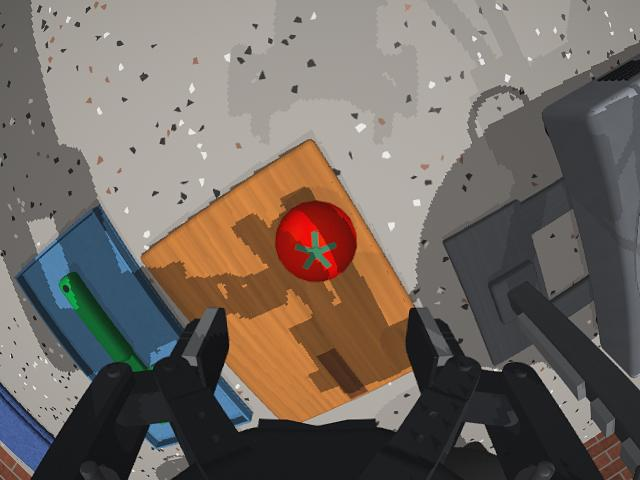

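Emit:
{"fn": "carry_out", "kwargs": {
  "series": [0, 0, 1, 0, 0.1, 0, 0, 1, 0, 0.1, 0, 0, 1, 0, 0.1, 0, 0, 0.8, 0, 0.1, 0, 0, 0.5, 0, 0.1, 0, 0, 0.35, 0, 0.1, 0, 0, 0, 0, 0.1, 0, 0, 0, 0, 0.2, 0, 0, 0, 0, 0.3, 0, 0, 0, 0, 0.5, 0, 0, 0, 0, 0.7, 0, 0, 0, 0, 0.7]
}}

```text
time_s: 64.55
eef_pos: [476.9, -119.3, 18.6]
eef_rot: [3.141, 0.004, 2.66]
force: [-0.7, 0.6, 6.3]
grip_width: 0.646
```

Emit:
{"fn": "carry_out", "kwargs": {
  "series": [0, 0, 0, 0, 0.7, 0, 0, -0.2, 0, 0.7, 0, 0, -0.4, 0, 0.7, 0, 0, -0.4, 0, 0.7, 0, 0, 0, 0, 0.7]
}}

```text
time_s: 65.05
eef_pos: [477.0, -119.3, 43.8]
eef_rot: [3.141, 0.004, 2.66]
force: [0.1, -0.2, -0.6]
grip_width: 0.646
```

```bash
python3 -c "
from h import *
save('wrist','w14.png'); 
D(552,155,350,2.4)"
```

```text
turn units 2.98 | shift units x 5.18 y 10.13 z -12.28 yaw 2.66
```

View pics/w14.png

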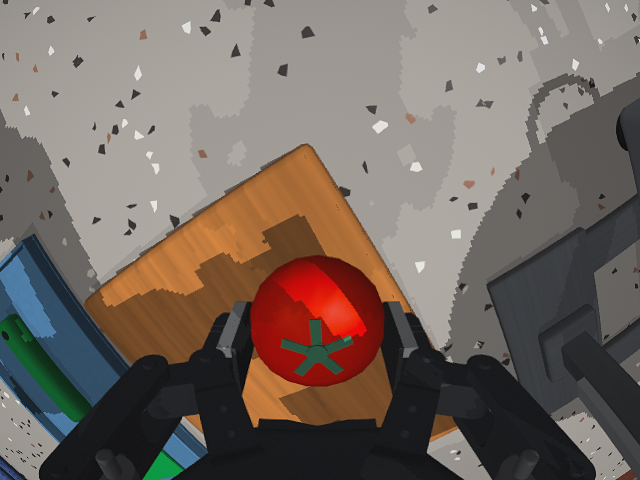

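Emit:
{"fn": "carry_out", "kwargs": {
  "series": [0, 0, -1, 0, 0.7, 0, 0, -1, 0, 0.7, 0, 0, -1, 0, 0.7, 0, 0, -1, 0, 0.7, 0, 0, -1, 0, 0.7, 0, 0, -1, 0, 0.7, 0, 0, -1, 0, 0.7, 0, 0, -1, 0, 0.7, 0, 0, -1, 0, 0.7, 0, 0, -1, 1, 0.7, 0, 0, -1, 1, 0.7, 0, 0, -1, 1, 0.7]
}}

```text
time_s: 66.3
eef_pos: [475.3, -118.7, 342.1]
eef_rot: [-3.141, -0.001, 2.394]
force: [0.0, 0.4, -0.0]
grip_width: 0.646
```

Emit:
{"fn": "carry_out", "kwargs": {
  "series": [0.47, 0.92, 0, 0, 0.7, 0.47, 0.92, 0, 0, 0.7, 0.47, 0.92, 0, 0, 0.7, 0.47, 0.92, 0, 0, 0.7, 0.47, 0.92, 0, 0, 0.7, 0.47, 0.92, 0, 0, 0.7, 0.47, 0.92, 0, 0, 0.7, 0.47, 0.92, 0, 0, 0.7, 0.47, 0.92, 0, 0, 0.7, 0.47, 0.92, 0, 0, 0.7, 0.47, 0.92, 0, 0, 0.7, 0, 0, 0, 0, 0.7]
}}

```text
time_s: 67.5
eef_pos: [551.8, 157.6, 340.0]
eef_rot: [-3.141, -0.002, 2.402]
force: [0.6, -0.3, -0.8]
grip_width: 0.649
```

```bash
python3 com.py 229; python3 tom.py wrist;python3 -c "
from h import *
D(552,155,232,2.4)"
```

```text
comal c [594.4 197.8 128.6] n 59 rms 2.1036472779545647 flat z 227.68648158655247
wrist c [636.5 153. ] bbox mid [612.1 160.4] top 257.2707340245061 R 29.112450684167616 sc 0.98 880 [376.3 281.6  49.1  73.3]
wrist c [551.6 157.2] bbox mid [548.  160.6] top 368.22292986239046 R 35.58556987558528 sc 0.81 13923 [252.  257.1 132.9 126.4]
wrist c [636.2 240.9] bbox mid [633.1 240. ] top 259.87512993372826 R 35.403192990178226 sc 0.71 4586 [438.4 208.8  76.7  84. ]
wrist c [552.9 239.2] bbox mid [550.5 238.3] top 260.13973531889366 R 35.78848959284381 sc 0.68 5697 [368.3 121.6  82.8  86.7]
turn units -0.02 | shift units x -0.00 y 0.03 z 4.36 yaw 2.398
```

View pics/com.png

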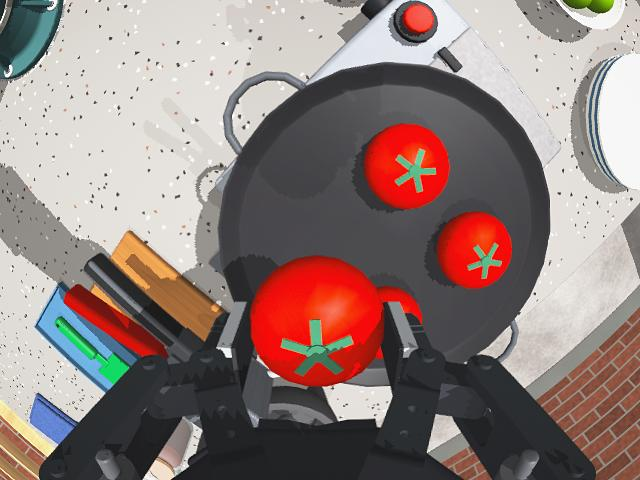

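Emit:
{"fn": "carry_out", "kwargs": {
  "series": [0, 0, 1, 0, 0.7, 0, 0, 1, 0, 0.7, 0, 0, 0.9, 0, 0.7, 0, 0, 0.7, 0, 0.7, 0, 0, 0.4, 0, 0.7, 0, 0, 0.2, 0, 0.7, 0, 0, 0.1, 0, 0.7, 0, 0, 0, 0, 0.7, 0, 0, 0, 0, 0.7, 0, 0, 0, 0, 0.7]
}}

```text
time_s: 68.65
eef_pos: [552.0, 155.1, 235.1]
eef_rot: [3.14, 0.001, 2.398]
force: [1.0, -0.5, 0.3]
grip_width: 0.645
```

Emit:
{"fn": "carry_out", "kwargs": {
  "series": [0, 0, 0.1, 0, 0.7, 0, 0, 0, 0, 0.7, 0, 0, 0.04, 0, 0.7, 0, 0, 0, 0, 0.7, 0, 0, 0, 0, 0.7]
}}

```text
time_s: 69.15
eef_pos: [552.0, 155.1, 232.1]
eef_rot: [3.14, 0.001, 2.398]
force: [-0.8, -0.0, 5.9]
grip_width: 0.648
```

Emit:
{"fn": "carry_out", "kwargs": {
  "series": [0, 0, 0, 0, 0.32, 0, 0, 0, 0, 0.27, 0, 0, 0, 0, 0.2, 0, 0, 0, 0, 0.2, 0, 0, -0.4, 0, 0.2, 0, 0, -0.8, 0, 0.2, 0, 0, -1, 0, 0.2, 0, 0, -1, 0, 0.2, 0, 0, -1, 0, 0.2, 0, 0, -0.4, 0, 0.2, 0, 0, 0, 0, 0.2]
}}

```text
time_s: 70.25
eef_pos: [552.2, 155.0, 348.0]
eef_rot: [3.138, 0.003, 2.398]
force: [0.4, 0.5, 0.8]
grip_width: 0.799
```

```bash
python3 tom.py wrist; python3 com.py 229; python3 -c "
from h import *
D(487,11,340,3.175)"
```

```text
wrist c [552.9 239.2] bbox mid [550.7 238.3] top 260.0666247032589 R 35.92897042262661 sc 0.89 5338 [367.2 119.2  79.6  82.2]
wrist c [636.1 240.9] bbox mid [631.9 239.8] top 259.8019092132179 R 35.321798666133354 sc 0.88 4269 [434.2 203.5  78.5  80.9]
wrist c [551.9 156.1] bbox mid [549.4 158.3] top 260.025889971718 R 35.80661623822743 sc 0.71 5097 [278.4 195.6  77.7  81. ]
wrist c [636.4 152.3] bbox mid [629.2 154.6] top 259.9344519200676 R 34.69355959049771 sc 0.63 3193 [352.3 280.2  69.2  67. ]
comal c [594.5 197.7 128.7] n 68 rms 2.20114548479908 flat z 227.66067424648878
turn units -8.90 | shift units x 2.76 y -5.67 z 0.15 yaw 2.398
```

View pics/tom_wrist.png

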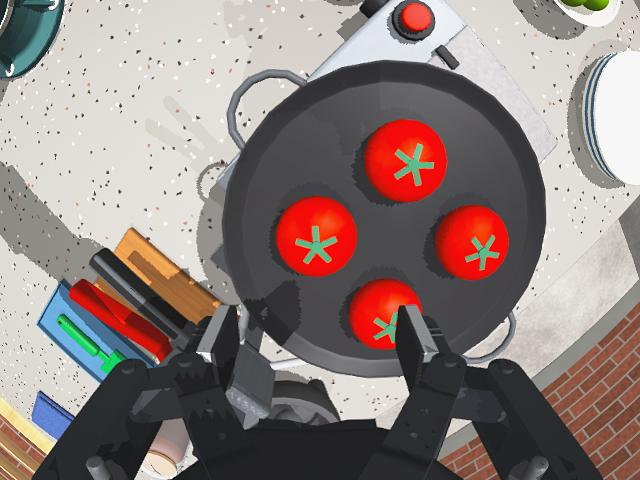

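Emit:
{"fn": "carry_out", "kwargs": {
  "series": [0, 0, 0, -1, 0, 0, 0, 0, -1, 0, 0, 0, 0, -1, 0, 0, 0, 0, -1, 0, 0, 0, 0, -1, 0, 0, 0, 0, -1, 0, 0, 0, 0, -1, 0, 0, 0, 0, -1, 0, 0, 0, 0, -0.9, 0, 0.5, -0.9, 0, 0, 0, 0.5, -0.9, 0, 0, 0, 0.5, -0.9, 0, 0, 0]
}}

```text
time_s: 71.6
eef_pos: [515.4, 85.6, 343.3]
eef_rot: [-3.141, -0.004, -3.108]
force: [-0.9, 0.1, 0.9]
grip_width: 1.0
```

Emit:
{"fn": "carry_out", "kwargs": {
  "series": [0.5, -0.9, 0, 0, 0, 0.5, -0.9, 0, 0, 0, 0.26, -0.9, 0, 0, 0, 0, -0.27, 0, 0, 0, 0, 0, 0, 0, 0, 0, 0, 0, 0, 0]
}}

```text
time_s: 72.2
eef_pos: [487.5, 11.6, 344.7]
eef_rot: [3.141, -0.001, -3.108]
force: [-0.2, -0.1, 0.0]
grip_width: 1.0
```

```bash
python3 grip.py 260; python3 -c "
from h import *
save('wrist','w15.png')
D(487,11,226,3.175)"
```

```text
440 (np.int64(95), array([-27.2, -21.7, -17.2]), array([256.7, 258.9])) (np.int64(99), array([13.5, 19.1, 24.8]), array([256.9, 259.1]))
450 (np.int64(279), array([-28.2, -21. , -14.8]), array([258.2, 259.5])) (np.int64(175), array([12.5, 19.2, 23.1]), array([258.9, 260. ]))
460 (np.int64(262), array([-25.7, -18.4, -12.3]), array([258.3, 259.7])) (np.int64(164), array([12.9, 19.1, 23. ]), array([258.6, 260. ]))
470 (np.int64(256), array([-23.2, -16.4, -10.1]), array([258.1, 259.6])) (np.int64(171), array([13.2, 19.6, 26.6]), array([258.5, 259.8]))
480 (np.int64(257), array([-20.7, -13.7,  -7.2]), array([258.3, 259.7])) (np.int64(176), array([13.6, 20. , 27.4]), array([258.5, 259.9]))
490 (np.int64(249), array([-18.1, -11.1,  -4.9]), array([258.2, 259.7])) (np.int64(166), array([13.9, 20.4, 28. ]), array([258.6, 259.9]))
500 (np.int64(229), array([-16. ,  -8.6,  -2.6]), array([258.1, 259.6])) (np.int64(162), array([14.3, 21. , 28.5]), array([258.6, 259.9]))
510 (np.int64(232), array([-13.3,  -5.8,   0.3]), array([258.1, 259.5])) (np.int64(152), array([14.6, 21.3, 25.5]), array([258.6, 259.9]))
520 (np.int64(210), array([-10.7,  -3.7,   2.5]), array([258.2, 259.6])) (np.int64(143), array([15. , 21.7, 26.2]), array([258.6, 259.9]))
530 (np.int64(157), array([-9.6, -3.6,  3.9]), array([257.9, 259.4])) (np.int64(123), array([16.7, 22.9, 29.6]), array([258.6, 259.7]))
540 (np.int64(151), array([-15.4, -10.1,  -3.1]), array([256.2, 257.6])) (np.int64(105), array([ 1.2, 17. , 30.2]), array([266.2, 268.1]))
turn units 0.01 | shift units x 0.02 y -0.03 z 4.76 yaw -3.107
```

View pics/w15.png

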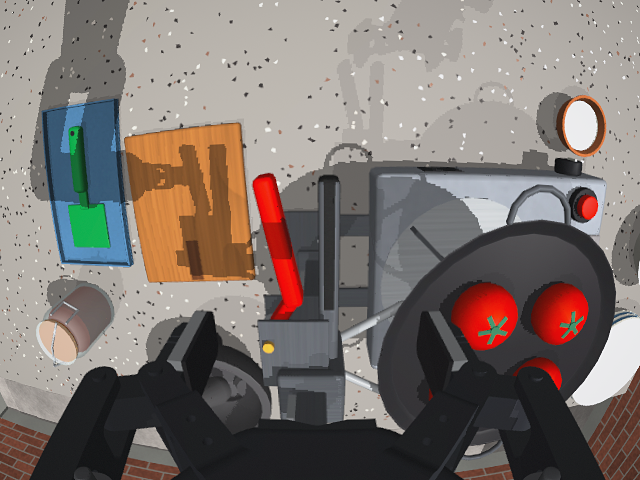

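Emit:
{"fn": "carry_out", "kwargs": {
  "series": [0, 0, 0.9, 0, 0, 0, 0, 0.9, 0, 0, 0, 0, 0.9, 0, 0, 0, 0, 0.9, 0, 0, 0, 0, 0.7, 0, 0, 0, 0, 0.45, 0, 0, 0, 0, 0, 0, 0, 0, 0, 0, 0, 0]
}}

```text
time_s: 73.1
eef_pos: [487.7, 11.3, 227.4]
eef_rot: [3.142, 0.001, -3.108]
force: [0.0, -0.1, 0.4]
grip_width: 1.002
```

Emit:
{"fn": "carry_out", "kwargs": {
  "series": [0, 0, 0, 0, 0.3, 0, 0, 0, 0, 0.5, 0, 0, 0, 0, 0.8, 0, 0, 0, 0, 0.8, 0, 0, 0, 0, 0.8, 0, 0, 0, 0, 0.8, 0, 0, 0, 0, 0.8, 0, 0, 0, 0, 0.8]
}}

```text
time_s: 73.9
eef_pos: [489.6, 10.4, 228.0]
eef_rot: [-3.14, 0.006, -3.108]
force: [5.0, -2.9, -1.1]
grip_width: 0.37
```

```bash
cat > bar.py <<'E'
from h import *
import sys
zt=float(sys.argv[1])
ci=cam("wrist"); p,d=snapshot("wrist"); cv2.imwrite("pics/bar.png",p[:,:,::-1]); W=cloud("wrist",d,ci); X,Y,Z=W[...,0],W[...,1],W[...,2]
hsv=cv2.cvtColor(p,cv2.COLOR_RGB2HSV); red=((hsv[...,0]<8)|(hsv[...,0]>172))&(hsv[...,1]>150)
with np.errstate(all='ignore'): a=red&(X>445)&(X<475)&(abs(Y)<50)&(abs(Z-zt)<15)
w=W[a]; z=np.percentile(w[:,2],75); t=w[w[:,2]>z-2.5]
print("lever top z",round(np.median(t[:,2]),1),"y at 450/470",[round(float(np.median(t[abs(t[:,0]-x)<4][:,1])),1) for x in (450,470)],"rel to 0-notch", round(np.median(t[:,2])-153.7,1), st()["eef_pos"],st()["force"])
E
python3 bar.py 259; python3 ch.py
```

```text
lever top z 254.2 y at 450/470 [1.0, 1.6] rel to 0-notch 100.5 [489.589  10.353 227.972] [ 5.791 -2.395 -1.264]
{'time_s': np.float64(73.95), 'joint_pos': array([-0.1, -0.1,  1.5, -0. ,  1.7, -1.7]), 'eef_pos': array([489.6,  10.4, 228. ]), 'eef_rot': array([-3.1,  0. , -3.1]), 'force': array([ 5.8, -2.4, -1.3]), 'grip_width': np.float64(0.373)}
top comal z 4151 [221.8 223.3 225.  226.7 228.3]
side comal z 729 [111.  223.6 224.9 226.  227.1]
```

View pics/bar.png

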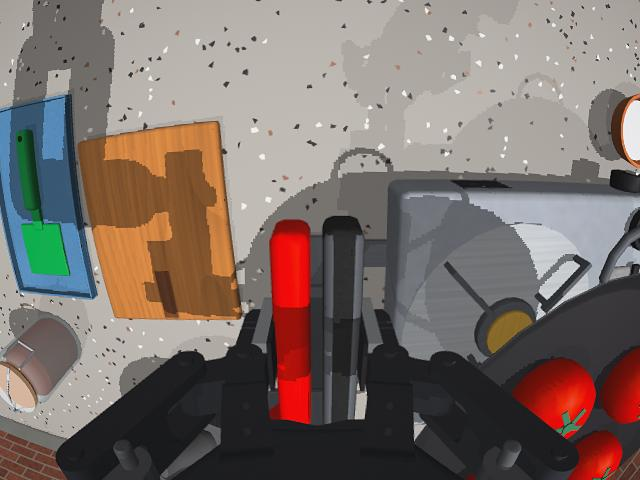

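Emit:
{"fn": "carry_out", "kwargs": {
  "series": [0, 0, 0.1, 0, 0.8, 0, 0, 0.2, 0, 0.8, 0, 0, 0.2, 0, 0.8, 0, 0, 0.2, 0, 0.8, 0, 0, 0.2, 0, 0.8, 0, 0, 0.2, 0, 0.8, 0, 0, 0.2, 0, 0.8, 0, 0, 0.2, 0, 0.8, 0, 0, 0.2, 0, 0.8, 0, 0, 0.2, 0, 0.8, 0, 0, 0.2, 0, 0.8, 0, 0, 0, 0, 0.8]
}}

```text
time_s: 75.25
eef_pos: [489.6, 10.4, 174.4]
eef_rot: [-3.14, 0.006, -3.108]
force: [7.2, -2.8, -5.4]
grip_width: 0.375
```

```bash
python3 bar.py 200; python3 ch.py
```

```text
lever top z 200.6 y at 450/470 [1.0, 1.6] rel to 0-notch 46.9 [489.574  10.341 174.426] [ 7.463 -2.133 -5.455]
{'time_s': np.float64(75.3), 'joint_pos': array([-0.1, -0. ,  1.6, -0. ,  1.6, -1.7]), 'eef_pos': array([489.6,  10.3, 174.4]), 'eef_rot': array([-3.1,  0. , -3.1]), 'force': array([ 7.5, -2.1, -5.5]), 'grip_width': np.float64(0.372)}
top comal z 3877 [168.  169.7 171.5 173.4 175. ]
side comal z 688 [169.4 170.5 171.7 172.8 173.6]
```

Emit:
{"fn": "carry_out", "kwargs": {
  "series": [0, 0, 0.12, 0, 0.8, 0, 0, 0.12, 0, 0.8, 0, 0, 0, 0, 0.8, 0, 0, 0, 0, 0.8]
}}

```text
time_s: 75.8
eef_pos: [489.6, 10.3, 168.9]
eef_rot: [-3.14, 0.006, -3.108]
force: [6.1, -3.0, -3.9]
grip_width: 0.372
```

```bash
python3 bar.py 193; python3 ch.py
```

```text
lever top z 195.1 y at 450/470 [1.0, 1.8] rel to 0-notch 41.4 [489.58   10.362 168.845] [ 6.007 -2.089 -3.445]
{'time_s': np.float64(75.85), 'joint_pos': array([-0.1, -0. ,  1.6, -0. ,  1.6, -1.7]), 'eef_pos': array([489.6,  10.4, 168.8]), 'eef_rot': array([-3.1,  0. , -3.1]), 'force': array([ 6. , -2.1, -3.4]), 'grip_width': np.float64(0.374)}
top comal z 3839 [162.5 164.1 166.  167.9 169.5]
side comal z 688 [163.6 164.9 166.  167.  168.2]
```

Emit:
{"fn": "carry_out", "kwargs": {
  "series": [0, 0, 0.06, 0, 0.8, 0, 0, 0, 0, 0.8, 0, 0, 0, 0, 0.8]
}}

```text
time_s: 76.25
eef_pos: [489.6, 10.3, 167.7]
eef_rot: [-3.14, 0.006, -3.108]
force: [6.1, -2.0, -2.2]
grip_width: 0.371
```

```bash
python3 bar.py 193
```

```text
lever top z 193.9 y at 450/470 [1.1, 1.8] rel to 0-notch 40.2 [489.588  10.336 167.657] [ 6.565 -2.555 -1.835]
```

Emit:
{"fn": "carry_out", "kwargs": {
  "series": [0, 0, 0, 0, 0.55, 0, 0, 0, 0, 0.45, 0, 0, 0, 0, 0.3, 0, 0, 0, 0, 0, 0, 0, 0, 0, 0, 0, 0, 0, 0, 0]
}}

```text
time_s: 76.9
eef_pos: [487.4, 11.5, 167.3]
eef_rot: [3.141, 0.001, -3.108]
force: [0.5, -0.0, -0.6]
grip_width: 1.0
```

```bash
python3 grip.py 192 | sed -n 2,6p; python3 bar.py 192; python3 ch.py
```

```text
450 (np.int64(815), array([-27.8, -20.6, -14.7]), array([188.5, 189.8])) (np.int64(589), array([12.9, 18.8, 26.1]), array([188.9, 190.2]))
460 (np.int64(732), array([-25.3, -18.1, -12.6]), array([188.6, 189.8])) (np.int64(549), array([13.2, 19.2, 26.7]), array([188.9, 190.1]))
470 (np.int64(686), array([-22.8, -15.7,  -9.9]), array([188.5, 189.6])) (np.int64(574), array([13.6, 19.3, 27.1]), array([188.8, 190.1]))
480 (np.int64(624), array([-20.2, -13. ,  -7.4]), array([188.5, 189.8])) (np.int64(993), array([14.4, 24.9, 55.7]), array([189.1, 205.8]))
490 (np.int64(576), array([-17.9, -10.6,  -4.8]), array([188.5, 189.7])) (np.int64(907), array([14.6, 24.8, 56. ]), array([189.1, 205.3]))
lever top z 188.6 y at 450/470 [-21.4, -16.2] rel to 0-notch 34.9 [487.406  11.426 167.175] [-0.087  0.554  0.677]
{'time_s': np.float64(77.0), 'joint_pos': array([-0.1, -0. ,  1.6,  0. ,  1.6, -1.7]), 'eef_pos': array([487.4,  11.4, 167.2]), 'eef_rot': array([ 3.1,  0. , -3.1]), 'force': array([-0.1,  0.6,  0.7]), 'grip_width': np.float64(0.999)}
top comal z 3778 [156.  157.6 159.5 161.3 162.9]
side comal z 697 [157.4 158.4 159.6 160.6 161.7]
```

View pics/bar.png

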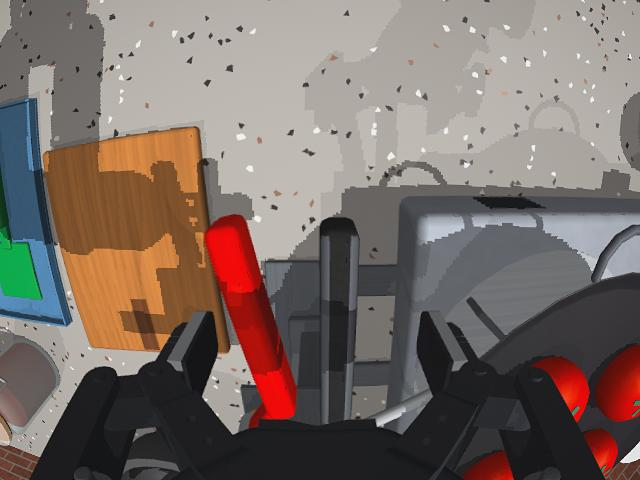

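Emit:
{"fn": "carry_out", "kwargs": {
  "series": [0, 0, -0.5, 0, 0, 0, 0, -0.8, 0, 0, 0, 0, -1, 0, 0, 0, 0, -1, 0, 0, 0, 0, -1, 0, 0, 0, 0, -1, 0, 0, 0, 0, -1, 0, 0, 0, 0, 0, 0, 0, 0, 0, 0, 0, 0, 0, 0, 0, 0, 0]
}}

```text
time_s: 78.1
eef_pos: [486.9, 11.1, 323.2]
eef_rot: [3.141, -0.002, -3.108]
force: [1.0, 0.7, -0.8]
grip_width: 1.0
```

```bash
python3 bar.py 189; python3 tom.py wrist top; python3 ch.py|tail -2; python3 scr.py 4 top | tail -1
python3 - <<'E'
from h import *
save("side","fs.png",(200,110,440,420),2); save("top","ft.png")
p,d=snapshot("top"); W=cloud("top",d)
for l in ["salsa_jar","salt_bowl","molcajete"]:
    for m in masks_of(l,"top")[:1]:
        w=W[m["region"]]; w=w[np.isfinite(w[:,0])]; print(l,m["score"],np.round(np.median(w,0),1))
E
```

```text
lever top z 188.5 y at 450/470 [-21.9, -16.4] rel to 0-notch 34.8 [486.844  11.058 322.837] [-0.441  1.044 -0.525]
wrist c [551.5 156. ] bbox mid [548.1 152.1] top 190.16222538546162 R 35.39067360595577 sc 0.94 2724 [438.5 262.7  55.9  60.3]
wrist c [635.2 240.5] bbox mid [625.3 236. ] top 189.00307575683368 R 32.69033478004373 sc 0.88 1514 [491.2 331.4  54.7  46.1]
wrist c [638.8 144.8] bbox mid [644.  127.1] top 180.65637120483285 R 21.262341967418 sc 0.66 73 [417.8 365.5   9.3  17.4]
wrist c [552.5 238.9] bbox mid [549.4 233.6] top 190.06011301968098 R 34.46891758515663 sc 0.57 2257 [509.7 260.6  54.2  57.9]
top c [552.2 155.4] bbox mid [551.1 154.3] top 193.87116164541038 R 27.9914946038157 sc 0.91 487 [258.  214.2  24.6  26.2]
top c [553.2 238.3] bbox mid [552.9 236.9] top 193.57945355976779 R 28.952148244077932 sc 0.82 509 [221.1 210.   24.8  23.5]
top c [636.7 240.2] bbox mid [635.  239.2] top 193.87935331562372 R 27.97287355926112 sc 0.8 467 [228.  175.8  24.3  25.4]
top c [636.9 151.4] bbox mid [636.5 150.9] top 193.492203235355 R 27.965750442839475 sc 0.75 481 [263.5 176.3  24.3  31.6]
top comal z 3319 [155.9 157.6 159.4 161.2 162.9]
side comal z 843 [157.2 158.5 159.6 160.7 161.9]
top 303 mid [ 465.7 -340.5] len 122.38272813262795 wid 20.642883374306983 top z [21.8 26.5] yaw 0.029 blade z 9.251497863653146 blade c [ 553.5 -338.7]
salsa_jar 0.7 [ 690.  -353.3  121.3]
salt_bowl 0.93 [371.4 398.7  29.1]
molcajete 0.75 [ 797.4 -132.4   76.7]
```

View pics/fs.png

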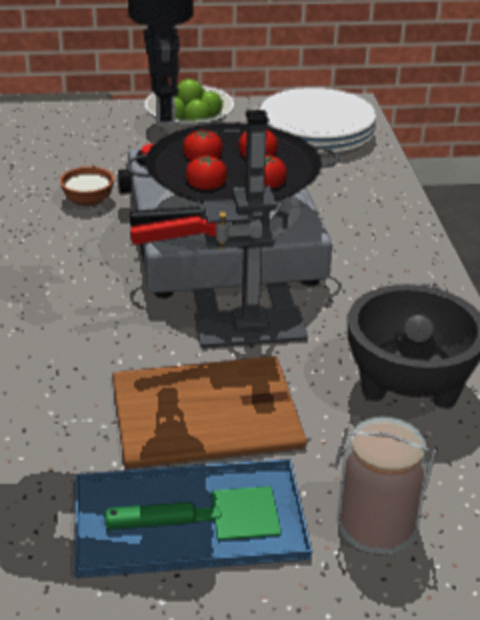

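View pics/ft.png

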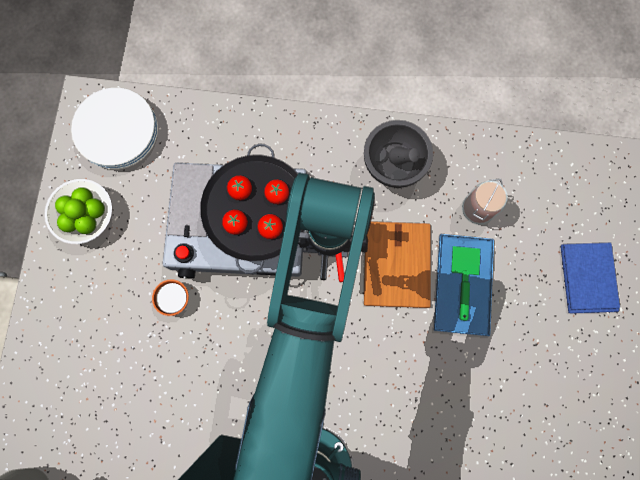

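Both views show the finished state. The comal sits in the second notch with four tomatoes, near (225–280, 185–225) in the top view. The scraper is in the tray and the bystanders have not moved. I'll hand the job in.

```bash
python3 -c "
from bench import *
print(job_done())"
```

```text
the job is handed in; nothing more can be done
None
```

The job is finished and handed in at about 78 s, with the arm clear and touching nothing; `job_done` reports no verdict.

- **Comal to the top:** I squeezed the lever, raised the comal to about 107.5 mm and let go. As the first tomatoes went on it settled to about 104.6 mm, the top notch's floor, with the lever back at its let-go angle.
- **Scraper:** it lies flat and right way up in the blue tray.
- **Igniter:** the button read about 7 mm down at 14 N, then sprang back to 106 mm.
- **Tomatoes:** all four halves are cut side down on the flat of the comal. One was knocked about 4 cm aside on the board during the run, so I measured it again before picking it.
- **Comal to the second notch:** I lowered it to 40 mm and let go. It dropped about 5 mm and came to rest at 34.8 mm, with the lever at its let-go angle. It was still there about a second later.

**Checks that disagreed or fell short:**
- The comal also slipped about 5 mm when I squeezed the lever for lowering, before the grip took its weight.
- The grip force is fixed at about 60 N, above the 20–30 N the task suggests for the lever.
- The cameras differ by 2–5 mm, with the top and side depths reading about 2 mm high.
- The last pictures show the jar, molcajete and bowl where they started. The jar and bowl measured within 3 mm of their start. For the molcajete the top camera had no reading at the start, so its place rests on the pictures alone.

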